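# Check a returned set of sticks in: comb, scan, ring

## Robot

A 6-joint arm with a two-finger parallel gripper is mounted at the origin on the work surface. World frame = base frame: x ahead of the robot, y to its left, z up, the work surface at z = 0. Lengths are in mm, angles in rad, forces in N, time in s.
With the tool pointing down it reaches from about 375 to 900 mm from the base axis. Payload 3.1 kg.
Tool frame: the origin (TCP) lies between the finger pads; the fingertips stand 25 mm ahead of it and the grasp point (between the pads) lies 6 mm ahead of it; z points along the fingers, y is the line along which they close (so a half turn about z gives the same grasp; the last joint's range is limited). The gripper opens to 87 mm and grips with 3 to 60 N. Pads are 19 mm wide; open, the fingers measure 117 mm over their backs; the gripper's body (75 mm by 190 mm) begins 51 mm behind the grasp point.
Start: joints at [0.954, 0.527, 1.433, -0, 1.181, -0.178], TCP at [265.491, 565.784, 247.548] pointing down, gripper open.
Joint ranges: [-3.08, 3.08], [-0.75, 2.2], [0.22, 2.44], [-1.43, 4.57], [0, 2.65], [-2.85, 2.85]. Speed limits (rad/s): [2.79, 2.79, 3.14, 3.14, 3.14, 3.14].

## Interface

Orientations are given as a rotation vector (axis times angle).
In Python, from cell import ctrl gives the robot as it stands.
- The arm moves only by the tool jog_arm, never from a script. Its argument "motion" is a list of rows, each an object with "offset": the shift along the world's x, y, z in units of 30 mm (1.0 is 30 mm), a list of three; "rot": the turn, a rotation vector about the world's x, y, z in units of 6 degrees (1.0 is 6 degrees), a list of three; "grip": the finger opening in mm, from 0 to 87. In form: [{"offset": [dx, dy, dz], "rot": [ax, ay, az], "grip": grip}, ...]. A call has exactly 5 rows; each row shifts and turns the commanded pose from where the row before left it; what a row does not reach is not made up. A row lasts 1/12 s, in which the tool goes at most 41.7 mm and 7.16 degrees, less where a joint would pass 70% of its speed; a pose out of reach is approached as far as the arm can. A call is refused whole if a number of a shift passes 1 or a number of a turn 1, either way. A call with a gripper value outside its range is refused whole. The fingers move at their own pace and stop on an object; "force" is the grip in N (left out, the last holds). Time passes only in rows, so rows that do not move let the fingers close, or fill a call up. It gives the time, the measured TCP pose, the force, the opening and the grip force at its end, in the units of the state.
- ctrl.get_state(): the state, without advancing time (a new reading comes with each control period).
- ctrl.grab_frame(name): name is "scene" or "top" or "wrist"; returns a dict with "pixels" (480x640x3 uint8, red, green, blue), "fx", "fy", "cx", "cy" (pixels), "k1" (the pictures are not rectified: a ray, as slopes to the right and down, at radius r is drawn at 1 + k1 r^2 times it, then the intrinsics apply), "rvec" (rotation vector, rad) and "tvec" (3), from world to camera coordinates, as OpenCV has them. Camera axes: x right, y down, z forward; pixel columns grow to the right and rows downward; lengths in mm; the calibration is good to about 2 mm. A picture is of the moment at which its call begins. There is no depth.
- ctrl.hand_in(): hands the job in; it is judged then, once.
The state is a dict: "time": time; "joint_positions": joint angles; "dq": joint speeds; "joint_torque": joint torques, N m; "eef_pos": TCP position; "eef_rot": TCP orientation; "contact_force": force on the tool from outside, world axes, zero at the start; "ft_torque": the same for the moment, N m; "gripper_width": opening from 0.0 (shut) to 1.0 (fully open); "finger_force": force on a finger pad.
Only numpy, scipy, OpenCV 4.12 (cv2) and the standard library are available. Lean on these libraries where they do the work, as an engineer would, in place of code of your own. Each camera call takes 0.05 s, during which the arm holds its last target. There are 200 camera calls.

## Task

Check in the returned game sticks: with the comb rake, and never with the gripper itself, comb all the sticks on the sorting board into one neat row, lying flat, parallel to the ledge and within the depth of the cork strip beside it (an end may stick out a little past the board's side), and then stand the rake back on its rubber pad, lengthwise. Next take the scanner, aim its window at the middle of the organiser's label from about 10 cm away along its line of sight, hold it steady there for two seconds, and lay it back upright in the middle of its own pad. Last, press the desk bell's head fully down to its stop for a moment and let it rise, leaving the row neat, the scanner on its pad and the bowl, case, keys, dog and whistle where they are.

Things in the scene. Friction and masses are not known exactly. Their poses are not given: they have to be found in the camera images.
- board: white sorting board fixed on the console: 220 mm (its x) by 475 mm (its y), top face 6 mm above the console. Origin: centre of its underside. A straight ledge 10 mm thick runs along its whole +y edge, parallel to its x, top 22 mm above the console; the ledge's inner face is at y = +227.5 mm. Next to that face a cork-coloured flush strip 80 mm deep (y = 147.5 to 227.5 mm) marks where the row of sticks belongs. The board's other three edges are open
- rod0: square wooden stick 110 x 10 x 10 mm, about 12 g, long along its x; origin: centre of its underside. Three to six such identical sticks lie about on the board, askew (0.25 to 0.65 rad off the ledge's direction); absent ones read None
- rod1: square wooden stick 110 x 10 x 10 mm, about 12 g, long along its x; origin: centre of its underside. Three to six such identical sticks lie about on the board, askew (0.25 to 0.65 rad off the ledge's direction); absent ones read None
- rod2: square wooden stick 110 x 10 x 10 mm, about 12 g, long along its x; origin: centre of its underside. Three to six such identical sticks lie about on the board, askew (0.25 to 0.65 rad off the ledge's direction); absent ones read None
- rod3: square wooden stick 110 x 10 x 10 mm, about 12 g, long along its x; origin: centre of its underside. Three to six such identical sticks lie about on the board, askew (0.25 to 0.65 rad off the ledge's direction); absent ones read None
- rod4: square wooden stick 110 x 10 x 10 mm, about 12 g, long along its x; origin: centre of its underside. Three to six such identical sticks lie about on the board, askew (0.25 to 0.65 rad off the ledge's direction); absent ones read None
- rod5: square wooden stick 110 x 10 x 10 mm, about 12 g, long along its x; origin: centre of its underside. Three to six such identical sticks lie about on the board, askew (0.25 to 0.65 rad off the ledge's direction); absent ones read None
- rake: wooden comb rake that stands by itself, 160 g, 105 mm tall: a toothed head 190 mm long (its x), 28 mm thick (its y), 30 mm tall (the teeth are closer together than a stick is thick), and above it an upright flat handle 50 mm (x) by 22 mm (y, pinch it across this), from 30 to 105 mm above the teeth's tips. Origin: centre of its underside, at the teeth's tips; z up
- rake_pad: black rubber pad fixed on the console, 230 x 70 x 3 mm (x, y, z), where the rake stands lengthwise along the pad's x; origin: centre of its underside
- scanner: hand-held label scanner lying on its pad, 150 g: grey barrel 120 mm (its x) by 36 mm (y, pinch it across this) by 34 mm tall, with a black nose at its +x end (reaching 83 mm from the origin, 40 mm wide, up to 51 mm high) that looks forward and 45 degrees down. Origin: centre of the barrel's underside; z up
- scanner_eye (a point): middle of the scanner's window: in the scanner's frame at x = 72.6, y = 0, z = 19.4 mm. Its own x axis is the line of sight, which points along (0.707, 0, -0.707) in the scanner's frame
- scanner_pad: black rubber pad fixed on the console, 150 x 80 x 3 mm (x, y, z), where the scanner lies; origin: centre of its underside
- label (a point): centre of the paper bar label, 54 x 46 mm, lying flat face-up on the organiser's top, 100 mm above the console. The organiser is a fixed grey plastic box 150 mm (x) by 240 mm (y) by 100 mm tall, squarish to the console, its middle 45 mm beyond the label; a white tilt-out bin leans out about 40 mm from its front (-x) face, and behind the label stands a white block 18 mm high
- bell_top (a point): centre of the top face of the desk bell's press head, a steel disc 28 mm across; 64 mm above the console when up. The bell is a fixed steel dome on a base 80 mm across
- bell_plunger (a joint): travel of the bell's press head in m: 0 up, 0.010 fully down at its stop; straight down; a spring needs about 1.6 N to start and 5.6 N at the stop, and lifts it again
- key_bowl: hammered steel key bowl, 100 mm across, 40 mm tall, loose; a bystander. Origin: middle of its underside
- case: black sunglasses case, 65 x 160 x 45 mm (long along its y), loose; a bystander. Origin: middle of its underside
- dog: white ceramic dog figurine, about 90 mm long and 79 mm tall, loose; a bystander. Origin: middle of its underside
- whistle: yellow plastic whistle, about 55 mm long, 26 mm tall, loose; a bystander. Origin: middle of its underside
- key_a: brass key, 66 mm long, 4 mm thick, loose; a bystander. Origin: middle of its underside
- key_b: brass key, 66 mm long, 4 mm thick, loose; a bystander. Origin: middle of its underside
Things that resemble listed ones, but are neither listed nor needed, are in the scene too. There is more than one size of the rake; the job needs the largest.

How it is judged:
By the outcome, as a careful person would: the job done as asked, in the order asked, and still so for the second after the job is handed in, with the robot touching nothing.
Of rod0, rod1, rod2, rod3, rod4, rod5 only 3 to 6 are there at a start; the rules pass over those that are not, and their reading is None.
At some moment in a run one of rod0, rod1, rod2, rod3, rod4, rod5, scanner may be knocked a few centimetres aside while the robot is not near it.
It also fails if it takes over 208 s, if anything falls off the work surface, if the arm or the gripper's body presses on something with over 40 N, if the wrist force passes 120 N, or if a joint passes its speed limit or range.

## Working session

There is one attempt and no reset: what is moved stays moved. The work goes in short steps, Python scripts to look and compute and a tool call to move; the robot and the scene stay as the last step left them, time stands still between calls to the robot, and variables do not carry over. Pictures are saved under pics/ and viewed, at most 15 in all, crops included, and the job is handed in when it is done.

Besides the shell and the picture viewer there is one more tool, called after "Emit:" as a command line: name --argument value ..., lists and objects as JSON in quotes. jog_arm: Moves the arm, as the interface text tells. Its arguments: {"type":"object","properties":{"motion":{"type":"array","items":{"type":"object","properties":{"offset":{"type":"array","items":{"type":"number"}},"rot":{"type":"array","items":{"type":"number"}},"grip":{"type":"number"}}}},"force":{"type":"number"}},"required":["motion"]}

```bash
ls; mkdir -p pics
cat > h.py <<'E'
import numpy as np, cv2
from cell import ctrl
from scipy.spatial.transform import Rotation as R
def grab(n,f=None):
    d=ctrl.grab_frame(n)
    if f: cv2.imwrite('pics/'+f,cv2.cvtColor(d['pixels'],cv2.COLOR_RGB2BGR))
    return d
def w(d,px,z):
    """pixels -> world xy at height z"""
    px=np.atleast_2d(px).astype(float); u=np.c_[(px[:,0]-d['cx'])/d['fx'],(px[:,1]-d['cy'])/d['fy']]
    s=u.copy()
    for _ in range(20): s=u/(1+d['k1']*(s**2).sum(1,keepdims=True))
    M=R.from_rotvec(d['rvec']).as_matrix(); t=np.array(d['tvec']).ravel()
    c=-M.T@t; r=np.c_[s,np.ones(len(s))]@M
    z=np.broadcast_to(z,len(s))
    return (c+r*((z-c[2])/r[:,2])[:,None])[:,:2].round(1)
def p(d,X):
    X=np.atleast_2d(X).astype(float);M=R.from_rotvec(d['rvec']).as_matrix();c=X@M.T+np.array(d['tvec']).ravel()
    s=c[:,:2]/c[:,2:];s=s*(1+d['k1']*(s**2).sum(1,keepdims=True))
    return (s*[d['fx'],d['fy']]+[d['cx'],d['cy']]).round(1)
def st():
    s=ctrl.get_state(); print('t',round(s['time'],2),'pos',np.round(s['eef_pos'],1),'R\n',R.from_rotvec(s['eef_rot']).as_matrix().round(3),'F',np.round(s['contact_force'],1),'g',s['gripper_width'],np.round(s['finger_force'],1)); return s
E
python3 - <<'E'
from h import *
st()
for n in ['top','scene']:
    d=grab(n,n+'0.png'); M=R.from_rotvec(d['rvec']).as_matrix(); print(n,d['fx'],d['k1'],-M.T@np.array(d['tvec']).ravel(), M[2])
E
```

```text
pics
t 0.0 pos [265.1 565.2 246.6] R
 [[-0.905  0.425 -0.001]
 [ 0.425  0.905 -0.002]
 [ 0.    -0.002 -1.   ]] F [ 0.5 -0.  -0.6] g 1.0038525772288 0.0
top 445.465551833802 -0.09657856642180333 [ 313.96942371  -78.39720992 1223.35597663] [ 0.17233793  0.0183498  -0.98486696]
scene 434.43875232828907 0.017265685534555195 [1179.39321736  126.90918406  867.49878764] [-0.64993648 -0.18022554 -0.73830977]
```

View pics/top0.png

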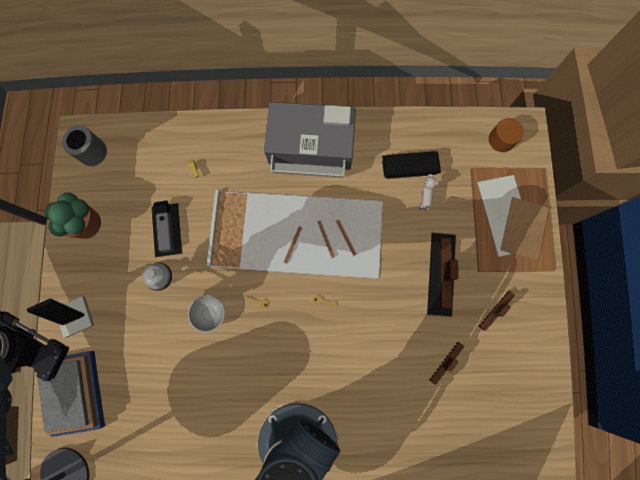

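View pics/scene0.png

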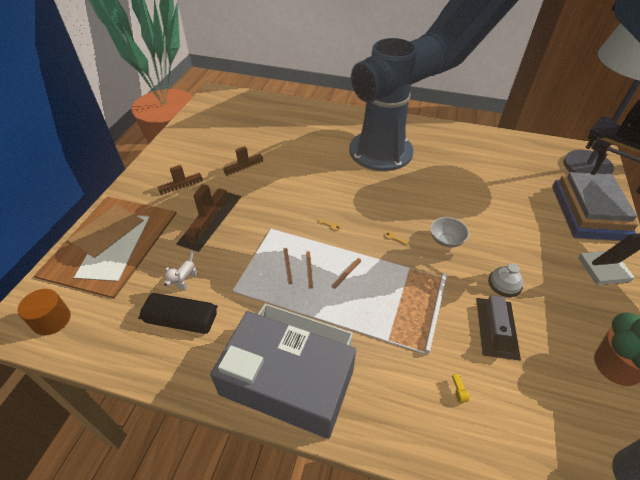

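View crop.

Run:
```python
import cv2
a=cv2.imread('pics/top0.png')
cv2.imwrite('pics/c1.png',cv2.resize(a[170:330,140:340],None,fx=4,fy=3.75,interpolation=cv2.INTER_CUBIC)[:600])
cv2.imwrite('pics/c2.png',cv2.resize(a[95:335,260:470],None,fx=2.5,fy=2.5,interpolation=cv2.INTER_CUBIC))
```

```text
(no output)
```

View pics/c1.png

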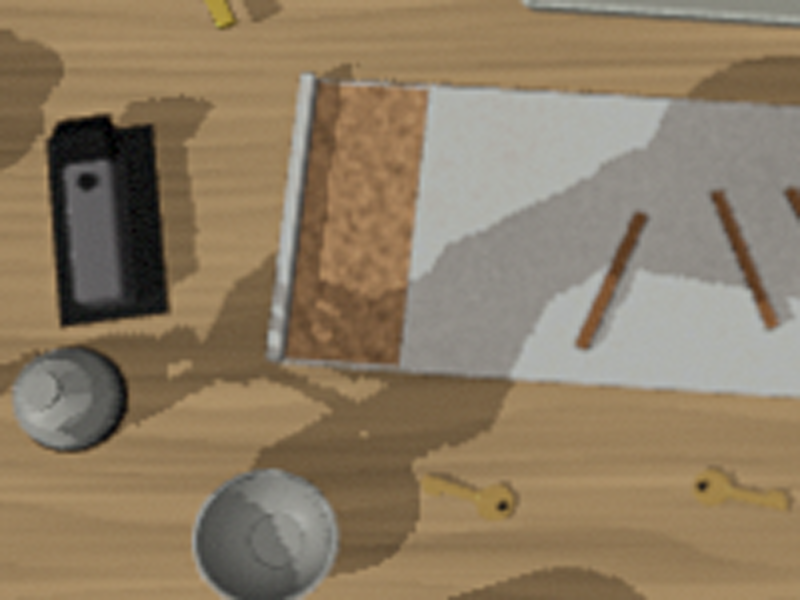

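View pics/c2.png

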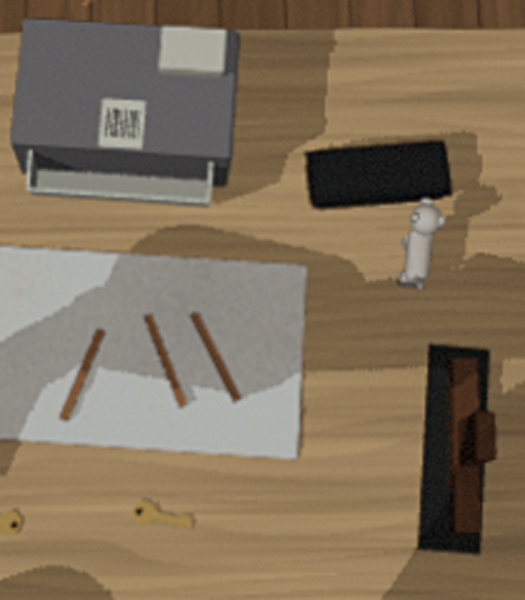

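Run:
```python
from h import *
d=grab('top')
a=lambda l:[(140+u/4,170+v/3.75) for u,v in l]
b=lambda l:[(260+u/2.5,95+v/2.5) for u,v in l]
def s(n,q,z):
    x=w(d,q,z); print(n,x.tolist(),'mean',x.mean(0).round(1)); return x
s('ledge outer',a([(302,73),(268,360)]),22)
s('strip',a([(429,87),(400,363)]),6)
s('boardend',b([(306,265),(298,458)]),6)
for n,q in dict(A=[(100,331),(65,418)],B=[(150,317),(184,405)],C=[(195,315),(238,401)]).items():
    x=s(n,b(q),16); v=x[0]-x[1]; print(np.linalg.norm(v),np.arctan2(v[1],v[0]))
s('rpad',b([(429,344),(490,350),(480,552),(418,547)]),3)
s('rhead',b([(452,358),(478,360),(476,532),(454,530)]),33)
s('rhandle',b([(474,411),(495,413),(493,462),(471,460)]),108)
s('spad',a([(46,130),(153,123),(168,312),(62,326)]),3)
s('sbarrel',a([(64,164),(112,160),(122,298),(76,304)]),37)
s('label',b([(103,98),(146,100),(142,148),(98,145)]),100)
s('block',b([(163,27),(226,28),(222,75),(160,71)]),118)
s('bell',a([(43,390)]),64); s('belld',a([(69,399)]),15)
s('bowl',a([(266,537)]),40)
s('orgtop',b([(24,20),(238,32),(230,157),(13,142)]),100)
s('bin',b([(28,192),(210,204)]),90)
s('keys',a([(425,482),(515,505),(700,480),(790,502)]),4)
```

```text
ledge outer [[686.3, 231.0], [468.3, 246.8]] mean [577.3 238.9]
strip [[678.6, 142.8], [467.5, 158.3]] mean [573.  150.6]
boardend [[651.3, -240.7], [433.1, -225.1]] mean [ 542.2 -232.9]
A [[575.1, -8.6], [478.1, 29.7]] mean [526.6  10.6]
104.28753520915143 -0.37605483956519714
B [[590.5, -64.2], [491.4, -100.8]] mean [541.  -82.5]
105.64265237109491 0.35378511441383886
C [[592.3, -114.2], [495.3, -159.9]] mean [ 543.8 -137. ]
107.22634937364971 0.44028932159272804
rpad [[559.7, -376.3], [552.3, -445.0], [328.5, -421.6], [334.9, -353.7]] mean [ 443.8 -399.2]
rhead [[537.9, -393.5], [535.5, -422.0], [349.3, -409.8], [351.8, -386.3]] mean [ 443.6 -402.9]
rhandle [[468.9, -393.2], [466.7, -414.7], [416.9, -409.8], [419.2, -387.5]] mean [ 442.9 -401.3]
spad [[650.1, 422.6], [654.2, 343.4], [507.4, 325.0], [497.3, 401.4]] mean [577.3 373.1]
sbarrel [[614.3, 393.9], [616.8, 359.5], [512.6, 346.6], [508.4, 379.0]] mean [563.  369.8]
label [[814.1, -16.1], [811.1, -62.5], [756.2, -57.9], [760.3, -10.9]] mean [785.4 -36.8]
block [[887.4, -81.6], [885.4, -149.3], [830.7, -143.9], [836.1, -77.9]] mean [ 859.9 -113.2]
bell [[442.1, 388.0]] mean [442.1 388. ]
belld [[440.8, 388.7]] mean [440.8 388.7]
bowl [[339.3, 239.2]] mean [339.3 239.2]
orgtop [[908.1, 71.1], [889.8, -163.5], [745.0, -151.5], [765.2, 80.4]] mean [827.  -40.9]
bin [[712.1, 64.6], [696.1, -129.7]] mean [704.1 -32.6]
keys [[380.0, 139.5], [363.1, 77.4], [380.6, -49.0], [364.2, -110.1]] mean [372.   14.5]
```

Emit:
jog_arm --motion '[{"offset": [1, -1, 0], "rot": [0, 0, 0.64], "grip": 87}, {"offset": [1, -1, 0], "rot": [0, 0, 0.64], "grip": 87}, {"offset": [1, -1, 0], "rot": [0, 0, 0.64], "grip": 87}, {"offset": [1, -1, 0], "rot": [0, 0, 0.64], "grip": 87}, {"offset": [1, -1, 0], "rot": [0, 0, 0.64], "grip": 87}]'

```text
time: 0.57
eef_pos: [413.6, 417.0, 247.3]
eef_rot: [-0.156, -3.137, 0.001]
contact_force: [1.3, 0.3, 0.1]
gripper_width: 1.001
finger_force: 0.0
```

Emit:
jog_arm --motion '[{"offset": [0.9, -1, 0], "rot": [0, 0, 0], "grip": 87}, {"offset": [0, -1, 0], "rot": [0, 0, 0], "grip": 87}, {"offset": [0, -1, 0], "rot": [0, 0, 0], "grip": 87}, {"offset": [0, -1, 0], "rot": [0, 0, 0], "grip": 87}, {"offset": [0, -1, 0], "rot": [0, 0, 0], "grip": 87}]'

```text
time: 0.98
eef_pos: [439.6, 266.8, 247.2]
eef_rot: [-0.163, -3.137, 0.001]
contact_force: [0.1, -0.1, 0.0]
gripper_width: 0.999
finger_force: 0.0
```

Emit:
jog_arm --motion '[{"offset": [0, -1, 0], "rot": [0, 0, 0], "grip": 87}, {"offset": [0, -1, 0], "rot": [0, 0, 0], "grip": 87}, {"offset": [0, -1, 0], "rot": [0, 0, 0], "grip": 87}, {"offset": [0, -1, 0], "rot": [0, 0, 0], "grip": 87}, {"offset": [0, -1, 0], "rot": [0, 0, 0], "grip": 87}]'

```text
time: 1.4
eef_pos: [439.4, 117.1, 247.5]
eef_rot: [-0.162, -3.137, 0.0]
contact_force: [0.6, -0.0, 0.1]
gripper_width: 0.999
finger_force: 0.0
```

Emit:
jog_arm --motion '[{"offset": [0, -1, 0], "rot": [0, 0, 0], "grip": 87}, {"offset": [0, -1, 0], "rot": [0, 0, 0], "grip": 87}, {"offset": [0, -1, 0], "rot": [0, 0, 0], "grip": 87}, {"offset": [0, -1, 0], "rot": [0, 0, 0], "grip": 87}, {"offset": [0, -1, 0], "rot": [0, 0, 0], "grip": 87}]'

```text
time: 1.82
eef_pos: [439.4, -32.9, 247.5]
eef_rot: [-0.163, -3.137, -0.0]
contact_force: [0.4, 0.2, -0.9]
gripper_width: 1.005
finger_force: 0.0
```

Emit:
jog_arm --motion '[{"offset": [0, -1, 0], "rot": [0, 0, 0], "grip": 87}, {"offset": [0, -1, 0], "rot": [0, 0, 0], "grip": 87}, {"offset": [0, -1, 0], "rot": [0, 0, 0], "grip": 87}, {"offset": [0, -1, 0], "rot": [0, 0, 0], "grip": 87}, {"offset": [0, -1, 0], "rot": [0, 0, 0], "grip": 87}]'

```text
time: 2.23
eef_pos: [439.4, -182.9, 247.4]
eef_rot: [-0.163, -3.137, -0.0]
contact_force: [0.7, -0.5, -0.1]
gripper_width: 0.998
finger_force: 0.0
```

Emit:
jog_arm --motion '[{"offset": [0, -1, 0], "rot": [0, 0, 0], "grip": 87}, {"offset": [0, -1, 0], "rot": [0, 0, 0], "grip": 87}, {"offset": [0, -1, 0], "rot": [0, 0, 0], "grip": 87}, {"offset": [0, -1, 0], "rot": [0, 0, 0], "grip": 87}, {"offset": [0, 0, 0], "rot": [0, 0, 0], "grip": 87}]'

```text
time: 2.65
eef_pos: [440.6, -307.7, 247.7]
eef_rot: [0.169, 3.134, -0.008]
contact_force: [1.2, 0.0, 0.6]
gripper_width: 1.0
finger_force: 0.0
```

Emit:
jog_arm --motion '[{"offset": [0, -1, 0], "rot": [0, 0, 0], "grip": 87}, {"offset": [0, -1, 0], "rot": [0, 0, 0], "grip": 87}, {"offset": [0.1, -1, 0], "rot": [0, 0, 0], "grip": 87}, {"offset": [0, -0.1, 0], "rot": [0, 0, 0], "grip": 87}, {"offset": [0, 0, 0], "rot": [0, 0, 0], "grip": 87}]'

```text
time: 3.07
eef_pos: [442.7, -395.7, 247.0]
eef_rot: [-0.166, -3.137, -0.001]
contact_force: [-1.4, 0.5, -0.0]
gripper_width: 0.998
finger_force: 0.0
```

Run:
```python
from h import *
st(); d=grab('wrist','w1.png'); print(p(d,[[443.3,-401.5,108],[443.3,-401.5,33],[443.8,-399.2,3]]))
np.save('w1.npy',d,allow_pickle=True)
```

```text
t 3.07 pos [ 442.7 -395.7  247. ] R
 [[-0.994  0.106 -0.   ]
 [ 0.106  0.994  0.   ]
 [ 0.     0.    -1.   ]] F [-1.4  0.5 -0. ] g 0.9980576821912323 0.0
[[307.8 235.5]
 [309.1 214.5]
 [311.7 208.5]]
```

View pics/w1.png

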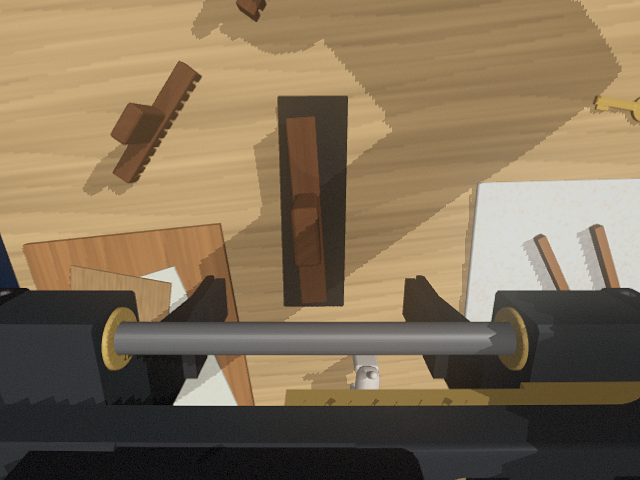

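Run:
```python
from h import *
d=np.load('w1.npy',allow_pickle=True).item()
def s(n,q,z): print(n,w(d,q,z).tolist(),w(d,q,z).mean(0))
s('head',[(287,117),(315,116),(326,302),(303,303)],33)
s('pad',[(278,96),(348,96),(344,305),(284,305)],3)
s('handle',[(294,205),(318,205),(321,265),(295,265)],108)
q=w(d,[(480,183),(466,318)],6); print(q)
```

```text
head [[349.4, -411.7], [351.3, -385.9], [540.6, -394.0], [539.2, -418.6]] [ 445.125 -402.55 ]
pad [[327.6, -420.1], [334.9, -351.3], [561.7, -374.0], [554.3, -443.6]] [ 444.625 -397.25 ]
handle [[417.7, -409.4], [419.6, -390.9], [469.4, -393.5], [467.2, -414.6]] [ 443.475 -402.1  ]
[[ 434.6 -220.6]
 [ 592.2 -233.1]]
```

Emit:
jog_arm --motion '[{"offset": [0.05, -0.22, -1], "rot": [0, 0, 0.62], "grip": 87}, {"offset": [0, 0, -1], "rot": [0, 0, 0], "grip": 87}, {"offset": [0, 0, -1], "rot": [0, 0, 0], "grip": 87}, {"offset": [0, 0, -1], "rot": [0, 0, 0], "grip": 87}, {"offset": [0, 0, 0], "rot": [0, 0, 0], "grip": 87}]'

```text
time: 3.53
eef_pos: [441.5, -395.5, 122.1]
eef_rot: [-0.059, -3.132, -0.018]
contact_force: [-1.5, 1.1, -0.5]
gripper_width: 0.996
finger_force: 0.0
```

Emit:
jog_arm --motion '[{"offset": [0, 0, -0.6], "rot": [0, 0, 0], "grip": 87}, {"offset": [0, 0, -0.6], "rot": [0, 0, 0], "grip": 87}, {"offset": [0, 0, -0.6], "rot": [0, 0, 0], "grip": 87}, {"offset": [0, 0, 0], "rot": [0, 0, 0], "grip": 87}, {"offset": [0, 0, 0], "rot": [0, 0, 0], "grip": 87}]'

```text
time: 3.95
eef_pos: [444.4, -400.0, 74.3]
eef_rot: [-0.06, -3.14, -0.002]
contact_force: [-0.8, -0.3, 0.6]
gripper_width: 0.998
finger_force: 0.0
```

Emit:
jog_arm --motion '[{"offset": [0, 0, 0], "rot": [0, 0, 0], "grip": 15}, {"offset": [0, 0, 0], "rot": [0, 0, 0], "grip": 15}, {"offset": [0, 0, 0], "rot": [0, 0, 0], "grip": 15}, {"offset": [0, 0, 0], "rot": [0, 0, 0], "grip": 15}, {"offset": [0, 0, 0], "rot": [0, 0, 0], "grip": 15}]' --force 45

```text
time: 4.37
eef_pos: [444.5, -401.4, 74.3]
eef_rot: [0.061, 3.14, -0.001]
contact_force: [-1.2, -0.2, -1.0]
gripper_width: 0.707
finger_force: 0.0
```

Emit:
jog_arm --motion '[{"offset": [0, 0, 0], "rot": [0, 0, 0], "grip": 15}, {"offset": [0, 0, 0], "rot": [0, 0, 0], "grip": 15}, {"offset": [0, 0, 0], "rot": [0, 0, 0], "grip": 15}, {"offset": [0, 0, 0], "rot": [0, 0, 0], "grip": 15}, {"offset": [0, 0, 0], "rot": [0, 0, 0], "grip": 15}]' --force 45

```text
time: 4.78
eef_pos: [444.3, -401.1, 73.5]
eef_rot: [-0.061, -3.141, -0.0]
contact_force: [0.4, -0.3, -0.1]
gripper_width: 0.322
finger_force: 0.0
```

Emit:
jog_arm --motion '[{"offset": [0, 0, 0], "rot": [0, 0, 0], "grip": 15}, {"offset": [0, 0, 0], "rot": [0, 0, 0], "grip": 15}, {"offset": [0, 0, 0], "rot": [0, 0, 0], "grip": 15}, {"offset": [0, 0, 0], "rot": [0, 0, 0], "grip": 15}, {"offset": [0, 0, 0], "rot": [0, 0, 0], "grip": 15}]' --force 45

```text
time: 5.2
eef_pos: [444.3, -401.2, 73.5]
eef_rot: [0.061, 3.141, -0.0]
contact_force: [-0.7, -0.3, -0.6]
gripper_width: 0.248
finger_force: 45.0
```

Run:
```python
from h import *
s=st()
```

```text
t 5.2 pos [ 444.3 -401.2   73.5] R
 [[-0.999  0.039  0.   ]
 [ 0.039  0.999 -0.   ]
 [-0.    -0.    -1.   ]] F [-0.7 -0.3 -0.6] g 0.24813211057279724 45.0
```

Emit:
jog_arm --motion '[{"offset": [0, 0, 0.5], "rot": [0, 0, 0], "grip": 15}, {"offset": [0, 0, 0.5], "rot": [0, 0, 0], "grip": 15}, {"offset": [0, 0, 0.5], "rot": [0, 0, 0], "grip": 15}, {"offset": [0, 0, 0.5], "rot": [0, 0, 0], "grip": 15}, {"offset": [0, 0, 0], "rot": [0, 0, -0.32], "grip": 15}]'

```text
time: 5.62
eef_pos: [445.3, -402.2, 136.2]
eef_rot: [0.114, 3.137, -0.005]
contact_force: [-0.0, -0.2, -1.1]
gripper_width: 0.252
finger_force: 45.0
```

Emit:
jog_arm --motion '[{"offset": [0.5, 1, 0], "rot": [0, 0, 0], "grip": 15}, {"offset": [0.5, 1, 0], "rot": [0, 0, 0], "grip": 15}, {"offset": [0.5, 1, 0], "rot": [0, 0, 0], "grip": 15}, {"offset": [0.5, 1, 0], "rot": [0, 0, 0], "grip": 15}, {"offset": [0.5, 1, 0], "rot": [0, 0, 0], "grip": 15}]'

```text
time: 6.03
eef_pos: [519.3, -249.4, 133.2]
eef_rot: [-0.115, -3.138, -0.001]
contact_force: [-0.5, 0.2, -2.2]
gripper_width: 0.249
finger_force: 45.0
```

Emit:
jog_arm --motion '[{"offset": [0.28, 0.9, 0], "rot": [0, 0, 0], "grip": 15}, {"offset": [0, 0.7, 0], "rot": [0, 0, 0], "grip": 15}, {"offset": [0, 0, 0], "rot": [0, 0, 0], "grip": 15}, {"offset": [0, 0, 0], "rot": [0, 0, 0], "grip": 15}, {"offset": [0, 0, 0], "rot": [0, 0, 0], "grip": 15}]'

```text
time: 6.45
eef_pos: [527.8, -203.5, 133.5]
eef_rot: [0.113, 3.139, -0.001]
contact_force: [-0.4, -0.6, -0.6]
gripper_width: 0.249
finger_force: 45.0
```

Run:
```python
from h import *
s=st(); d=grab('top','t2.png')
a=cv2.imread('pics/t2.png'); cv2.imwrite('pics/t2c.png',cv2.resize(a[170:330,200:420],None,fx=3.6,fy=3.6,interpolation=cv2.INTER_CUBIC))
```

```text
t 6.45 pos [ 527.8 -203.5  133.5] R
 [[-0.997  0.072  0.   ]
 [ 0.072  0.997 -0.   ]
 [-0.    -0.    -1.   ]] F [-0.4 -0.6 -0.6] g 0.24892341642816332 45.0
```

View pics/t2c.png

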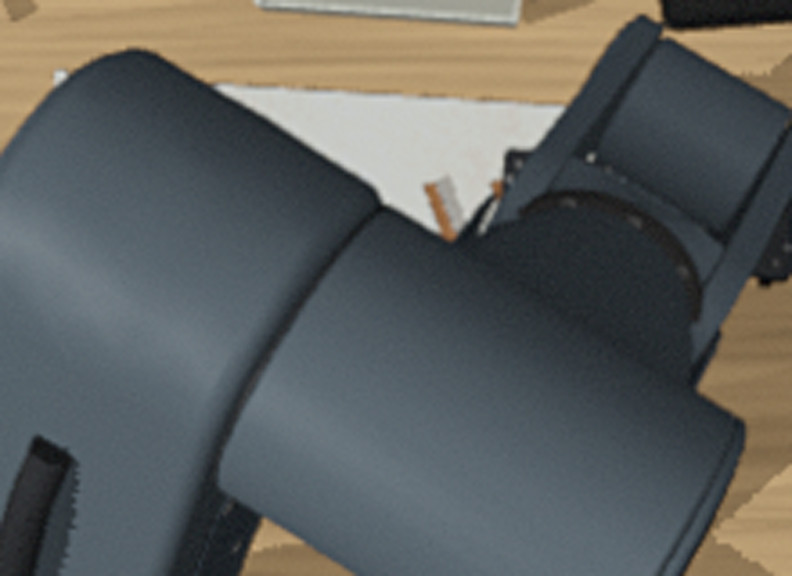

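Emit:
jog_arm --motion '[{"offset": [0, 0, -0.8], "rot": [0, 0, 0], "grip": 15}, {"offset": [0, 0, -0.7], "rot": [0, 0, 0], "grip": 15}, {"offset": [0, 0, -0.3], "rot": [0, 0, 0], "grip": 15}, {"offset": [0, 0, 0], "rot": [0, 0, 0], "grip": 15}, {"offset": [0, 0, 0], "rot": [0, 0, 0], "grip": 15}]'

```text
time: 6.92
eef_pos: [527.6, -204.0, 79.4]
eef_rot: [-0.116, -3.139, -0.0]
contact_force: [-0.5, -0.1, -0.6]
gripper_width: 0.247
finger_force: 45.0
```

Run:
```python
from h import *
s=st(); d=grab('scene','s2.png')
```

```text
t 6.92 pos [ 527.6 -204.    79.4] R
 [[-0.997  0.074 -0.   ]
 [ 0.074  0.997  0.   ]
 [ 0.     0.    -1.   ]] F [-0.5 -0.1 -0.6] g 0.24679330321609536 45.0
```

View pics/s2.png

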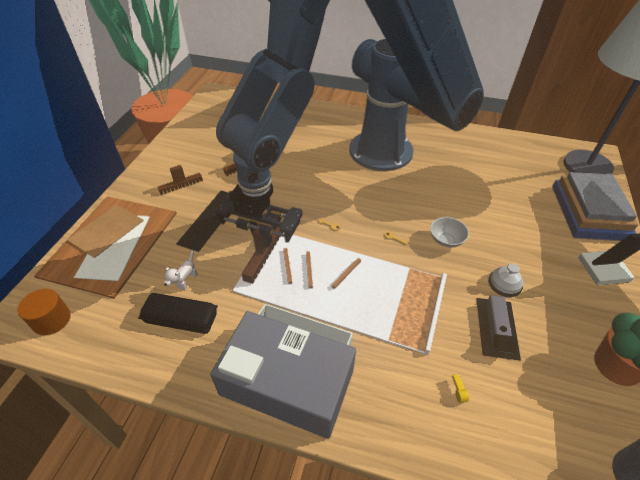

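Emit:
jog_arm --motion '[{"offset": [0.03, 0.4, -0.05], "rot": [0, 0, 0], "grip": 15}, {"offset": [0.03, 0.4, 0], "rot": [0, 0, 0], "grip": 15}, {"offset": [0.03, 0.4, 0], "rot": [0, 0, 0], "grip": 15}, {"offset": [0.03, 0.4, 0], "rot": [0, 0, 0], "grip": 15}, {"offset": [0.03, 0.4, 0], "rot": [0, 0, 0], "grip": 15}]'

```text
time: 7.38
eef_pos: [532.2, -141.2, 78.4]
eef_rot: [0.112, 3.14, 0.0]
contact_force: [-0.3, 0.4, -1.4]
gripper_width: 0.249
finger_force: 45.0
```

Emit:
jog_arm --motion '[{"offset": [0.03, 0.4, 0], "rot": [0, 0, 0], "grip": 15}, {"offset": [0.03, 0.4, 0], "rot": [0, 0, 0], "grip": 15}, {"offset": [0.03, 0.4, 0], "rot": [0, 0, 0], "grip": 15}, {"offset": [0.03, 0.4, 0], "rot": [0, 0, 0], "grip": 15}, {"offset": [0.03, 0.4, 0], "rot": [0, 0, 0], "grip": 15}]'

```text
time: 7.8
eef_pos: [536.8, -81.8, 78.1]
eef_rot: [0.113, 3.139, -0.0]
contact_force: [0.4, 0.6, -1.7]
gripper_width: 0.249
finger_force: 45.0
```

Emit:
jog_arm --motion '[{"offset": [0.03, 0.4, 0], "rot": [0, 0, 0], "grip": 15}, {"offset": [0.03, 0.4, 0], "rot": [0, 0, 0], "grip": 15}, {"offset": [0.03, 0.4, 0], "rot": [0, 0, 0], "grip": 15}, {"offset": [0.03, 0.4, 0], "rot": [0, 0, 0], "grip": 15}, {"offset": [0.03, 0.4, 0], "rot": [0, 0, 0], "grip": 15}]'

```text
time: 8.22
eef_pos: [541.3, -22.0, 78.0]
eef_rot: [-0.114, -3.14, 0.0]
contact_force: [0.5, 0.4, -2.0]
gripper_width: 0.245
finger_force: 45.0
```

Emit:
jog_arm --motion '[{"offset": [0.03, 0.4, 0], "rot": [0, 0, 0], "grip": 15}, {"offset": [0.03, 0.4, 0], "rot": [0, 0, 0], "grip": 15}, {"offset": [0.03, 0.4, 0], "rot": [0, 0, 0], "grip": 15}, {"offset": [0.03, 0.4, 0], "rot": [0, 0, 0], "grip": 15}, {"offset": [0.03, 0.4, 0], "rot": [0, 0, 0], "grip": 15}]'

```text
time: 8.63
eef_pos: [545.7, 38.1, 78.0]
eef_rot: [-0.114, -3.139, 0.0]
contact_force: [0.5, -0.2, -1.2]
gripper_width: 0.254
finger_force: 45.0
```

Run:
```python
from h import *
s=st(); d=grab('scene','s3.png')
a=cv2.imread('pics/s3.png'); cv2.imwrite('pics/s3c.png',cv2.resize(a[190:380,220:480],None,fx=3,fy=3,interpolation=cv2.INTER_CUBIC))
```

```text
t 8.63 pos [545.7  38.1  78. ] R
 [[-0.997  0.072 -0.   ]
 [ 0.072  0.997 -0.   ]
 [ 0.    -0.    -1.   ]] F [ 0.5 -0.2 -1.2] g 0.2539366469473875 45.0
```

View pics/s3c.png

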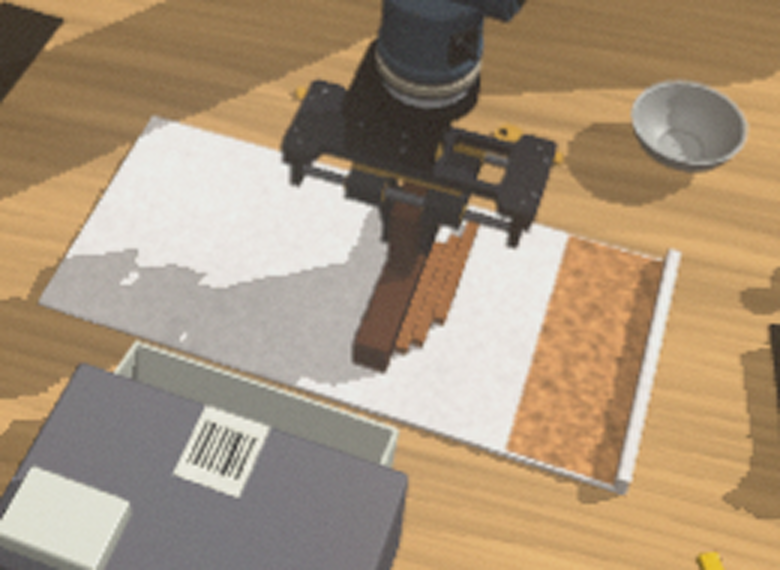

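Emit:
jog_arm --motion '[{"offset": [0.03, 0.4, 0], "rot": [0, 0, 0], "grip": 15}, {"offset": [0.03, 0.4, 0], "rot": [0, 0, 0], "grip": 15}, {"offset": [0.03, 0.4, 0], "rot": [0, 0, 0], "grip": 15}, {"offset": [0.03, 0.4, 0], "rot": [0, 0, 0], "grip": 15}, {"offset": [0.03, 0.4, 0], "rot": [0, 0, 0], "grip": 15}]'

```text
time: 9.1
eef_pos: [550.2, 98.1, 78.0]
eef_rot: [-0.114, -3.14, 0.0]
contact_force: [0.1, -0.6, -1.2]
gripper_width: 0.247
finger_force: 45.0
```

Emit:
jog_arm --motion '[{"offset": [0.03, 0.4, 0], "rot": [0, 0, 0], "grip": 15}, {"offset": [0.03, 0.4, 0], "rot": [0, 0, 0], "grip": 15}, {"offset": [0.03, 0.4, 0], "rot": [0, 0, 0], "grip": 15}, {"offset": [0.03, 0.4, 0], "rot": [0, 0, 0], "grip": 15}, {"offset": [0.03, 0.4, 0], "rot": [0, 0, 0], "grip": 15}]'

```text
time: 9.52
eef_pos: [554.7, 158.1, 78.0]
eef_rot: [-0.113, -3.139, 0.0]
contact_force: [-0.3, 0.8, -1.5]
gripper_width: 0.25
finger_force: 45.0
```

Emit:
jog_arm --motion '[{"offset": [0.01, 0.15, 0], "rot": [0, 0, 0], "grip": 15}, {"offset": [0.01, 0.15, 0], "rot": [0, 0, 0], "grip": 15}, {"offset": [0.01, 0.15, 0], "rot": [0, 0, 0], "grip": 15}, {"offset": [0.01, 0.15, 0], "rot": [0, 0, 0], "grip": 15}, {"offset": [0.01, 0.15, 0], "rot": [0, 0, 0], "grip": 15}]'

```text
time: 9.93
eef_pos: [556.2, 179.4, 78.0]
eef_rot: [-0.115, -3.139, 0.0]
contact_force: [0.3, 0.1, -1.8]
gripper_width: 0.243
finger_force: 45.0
```

Emit:
jog_arm --motion '[{"offset": [0, 0.04, 0], "rot": [0, 0, 0], "grip": 15}, {"offset": [0, 0.04, 0], "rot": [0, 0, 0], "grip": 15}, {"offset": [0, 0.03, 0], "rot": [0, 0, 0], "grip": 15}, {"offset": [0, 0.03, 0], "rot": [0, 0, 0], "grip": 15}, {"offset": [0, 0, 0], "rot": [0, 0, 0], "grip": 15}]'

```text
time: 10.35
eef_pos: [556.2, 183.5, 78.1]
eef_rot: [0.114, 3.14, 0.0]
contact_force: [-0.1, 0.7, -0.8]
gripper_width: 0.252
finger_force: 45.0
```

Run:
```python
from h import *
s=st(); d=grab('scene','s4.png')
a=cv2.imread('pics/s4.png'); cv2.imwrite('pics/s4c.png',cv2.resize(a[220:370,330:480],None,fx=4,fy=4,interpolation=cv2.INTER_CUBIC))
```

```text
t 10.35 pos [556.2 183.5  78.1] R
 [[-0.997  0.072  0.   ]
 [ 0.072  0.997  0.   ]
 [-0.     0.    -1.   ]] F [-0.1  0.7 -0.8] g 0.25193434783824903 45.0
```

View pics/s4c.png

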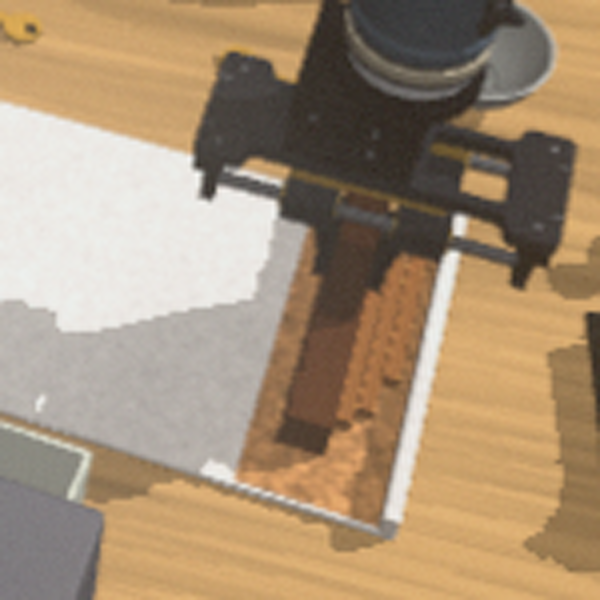

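Emit:
jog_arm --motion '[{"offset": [0, 0.03, 0], "rot": [0, 0, 0], "grip": 15}, {"offset": [0, 0.03, 0], "rot": [0, 0, 0], "grip": 15}, {"offset": [0, 0.03, 0], "rot": [0, 0, 0], "grip": 15}, {"offset": [0, 0.03, 0], "rot": [0, 0, 0], "grip": 15}, {"offset": [0, 0, 0], "rot": [0, 0, 0], "grip": 15}]'

```text
time: 10.82
eef_pos: [556.2, 187.4, 78.1]
eef_rot: [0.113, 3.139, 0.0]
contact_force: [1.1, -1.0, -2.3]
gripper_width: 0.248
finger_force: 45.0
```

Emit:
jog_arm --motion '[{"offset": [0, 0.02, 0], "rot": [0, 0, 0], "grip": 15}, {"offset": [0, 0.02, 0], "rot": [0, 0, 0], "grip": 15}, {"offset": [0, 0, 0], "rot": [0, 0, 0], "grip": 15}, {"offset": [0, 0, 0], "rot": [0, 0, 0], "grip": 15}, {"offset": [0, 0, 0], "rot": [0, 0, 0], "grip": 15}]'

```text
time: 11.23
eef_pos: [556.2, 188.4, 78.1]
eef_rot: [0.113, 3.14, 0.0]
contact_force: [0.6, -0.1, -1.5]
gripper_width: 0.249
finger_force: 45.0
```

Emit:
jog_arm --motion '[{"offset": [0, 0.02, 0], "rot": [0, 0, 0], "grip": 15}, {"offset": [0, 0.02, 0], "rot": [0, 0, 0], "grip": 15}, {"offset": [0, 0, 0], "rot": [0, 0, 0], "grip": 15}, {"offset": [0, 0, 0], "rot": [0, 0, 0], "grip": 15}, {"offset": [0, 0, 0], "rot": [0, 0, 0], "grip": 15}]'

```text
time: 11.65
eef_pos: [556.2, 189.6, 78.0]
eef_rot: [-0.114, -3.14, -0.0]
contact_force: [0.9, -0.7, -0.7]
gripper_width: 0.253
finger_force: 45.0
```

Run:
```python
from h import *
s=st(); d=grab('scene','s5.png')
a=cv2.imread('pics/s5.png'); cv2.imwrite('pics/s5c.png',cv2.resize(a[270:370,380:480],None,fx=5,fy=5,interpolation=cv2.INTER_CUBIC))
```

```text
t 11.65 pos [556.2 189.6  78. ] R
 [[-0.997  0.072 -0.   ]
 [ 0.072  0.997  0.   ]
 [ 0.     0.    -1.   ]] F [ 0.9 -0.7 -0.7] g 0.2530340083963459 45.0
```

View pics/s5c.png

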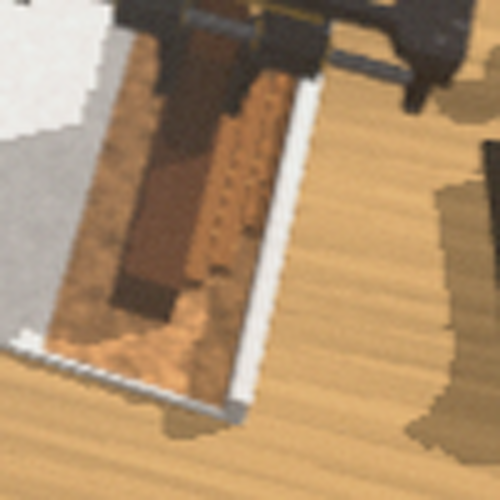

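Emit:
jog_arm --motion '[{"offset": [-0.01, -0.2, 0], "rot": [0, 0, 0], "grip": 15}, {"offset": [-0.02, -0.3, 0], "rot": [0, 0, 0], "grip": 15}, {"offset": [-0.04, -0.5, 0], "rot": [0, 0, 0], "grip": 15}, {"offset": [0, 0, 0.6], "rot": [0, 0, 0], "grip": 15}, {"offset": [0, 0, 0.9], "rot": [0, 0, 0], "grip": 15}]'

```text
time: 12.12
eef_pos: [551.7, 157.6, 120.9]
eef_rot: [-0.116, -3.132, 0.002]
contact_force: [0.2, 0.1, -1.4]
gripper_width: 0.251
finger_force: 45.0
```

Emit:
jog_arm --motion '[{"offset": [0, -0.5, 0.9], "rot": [0, 0, 0], "grip": 15}, {"offset": [-0.2, -1, 0], "rot": [0, 0, 0], "grip": 15}, {"offset": [-0.2, -1, 0], "rot": [0, 0, 0], "grip": 15}, {"offset": [-0.2, -1, 0], "rot": [0, 0, 0], "grip": 15}, {"offset": [-0.2, -1, 0], "rot": [0, 0, 0], "grip": 15}]'

```text
time: 12.53
eef_pos: [529.4, 22.7, 150.4]
eef_rot: [0.113, 3.139, -0.001]
contact_force: [1.3, -0.8, -1.9]
gripper_width: 0.25
finger_force: 45.0
```

Emit:
jog_arm --motion '[{"offset": [-0.2, -1, 0], "rot": [0, 0, 0], "grip": 15}, {"offset": [-0.2, -1, 0], "rot": [0, 0, 0], "grip": 15}, {"offset": [-0.2, -1, 0], "rot": [0, 0, 0], "grip": 15}, {"offset": [-0.2, -1, 0], "rot": [0, 0, 0], "grip": 15}, {"offset": [-0.2, -1, 0], "rot": [0, 0, 0], "grip": 15}]'

```text
time: 12.95
eef_pos: [499.0, -127.5, 150.2]
eef_rot: [-0.114, -3.139, 0.0]
contact_force: [0.0, -0.1, -1.9]
gripper_width: 0.248
finger_force: 45.0
```

Emit:
jog_arm --motion '[{"offset": [-0.2, -1, 0], "rot": [0, 0, 0], "grip": 15}, {"offset": [-0.2, -1, 0], "rot": [0, 0, 0], "grip": 15}, {"offset": [-0.2, -1, 0], "rot": [0, 0, 0], "grip": 15}, {"offset": [-0.2, -1, 0], "rot": [0, 0, 0], "grip": 15}, {"offset": [-0.2, -1, 0], "rot": [0, 0, 0], "grip": 15}]'

```text
time: 13.37
eef_pos: [468.7, -277.4, 150.1]
eef_rot: [-0.115, -3.139, -0.0]
contact_force: [0.7, 0.4, -1.2]
gripper_width: 0.25
finger_force: 45.0
```

Emit:
jog_arm --motion '[{"offset": [-0.2, -1, 0], "rot": [0, 0, -0.28], "grip": 15}, {"offset": [-0.2, -1, 0], "rot": [0, 0, 0], "grip": 15}, {"offset": [-0.2, -1, 0], "rot": [0, 0, 0], "grip": 15}, {"offset": [0, 0, 0], "rot": [0, 0, 0], "grip": 15}, {"offset": [0, 0, 0], "rot": [0, 0, 0], "grip": 15}]'

```text
time: 13.78
eef_pos: [450.9, -367.7, 150.0]
eef_rot: [0.165, 3.137, -0.001]
contact_force: [-0.9, 0.1, -1.4]
gripper_width: 0.249
finger_force: 45.0
```

Run:
```python
from h import *
s=st(); print((np.array([443.8,-398.8,76])-s['eef_pos'])/30)
```

```text
t 13.78 pos [ 450.9 -367.7  150. ] R
 [[-0.994  0.105  0.   ]
 [ 0.105  0.994 -0.   ]
 [-0.    -0.    -1.   ]] F [-0.9  0.1 -1.4] g 0.2489434972883321 45.0
[-0.23660791 -1.03580394 -2.46583504]
```

Move over the pad, lower until the force shows contact.

Emit:
jog_arm --motion '[{"offset": [-0.24, -0.7, 0], "rot": [0, 0, 0], "grip": 15}, {"offset": [0, -0.34, -0.5], "rot": [0, 0, 0], "grip": 15}, {"offset": [0, 0, -0.9], "rot": [0, 0, 0], "grip": 15}, {"offset": [0, 0, -0.7], "rot": [0, 0, 0], "grip": 15}, {"offset": [0, 0, -0.3], "rot": [0, 0, 0], "grip": 15}]'

```text
time: 14.2
eef_pos: [443.2, -393.8, 75.4]
eef_rot: [-0.159, -3.133, -0.008]
contact_force: [-0.2, 0.1, -1.4]
gripper_width: 0.256
finger_force: 45.0
```

Emit:
jog_arm --motion '[{"offset": [0, 0, -0.05], "rot": [0, 0, 0], "grip": 15}, {"offset": [0, 0, 0], "rot": [0, 0, 0], "grip": 15}, {"offset": [0, 0, 0], "rot": [0, 0, 0], "grip": 15}, {"offset": [0, 0, 0], "rot": [0, 0, 0], "grip": 15}, {"offset": [0, 0, 0], "rot": [0, 0, 0], "grip": 15}]'

```text
time: 14.62
eef_pos: [445.6, -397.1, 77.9]
eef_rot: [0.159, 3.136, -0.003]
contact_force: [0.1, 0.1, -1.6]
gripper_width: 0.248
finger_force: 45.0
```

Emit:
jog_arm --motion '[{"offset": [0, 0, -0.05], "rot": [0, 0, 0], "grip": 15}, {"offset": [0, 0, 0], "rot": [0, 0, 0], "grip": 15}, {"offset": [0, 0, 0], "rot": [0, 0, 0], "grip": 15}, {"offset": [0, 0, 0], "rot": [0, 0, 0], "grip": 15}, {"offset": [0, 0, 0], "rot": [0, 0, 0], "grip": 15}]'

```text
time: 15.03
eef_pos: [444.9, -396.7, 75.1]
eef_rot: [0.16, 3.137, -0.0]
contact_force: [-0.0, -0.1, -0.8]
gripper_width: 0.246
finger_force: 45.0
```

Emit:
jog_arm --motion '[{"offset": [0, 0, -0.05], "rot": [0, 0, 0], "grip": 15}, {"offset": [0, 0, 0], "rot": [0, 0, 0], "grip": 15}, {"offset": [0, 0, 0], "rot": [0, 0, 0], "grip": 15}, {"offset": [0, 0, 0], "rot": [0, 0, 0], "grip": 15}, {"offset": [0, 0, 0], "rot": [0, 0, 0], "grip": 15}]'

```text
time: 15.45
eef_pos: [445.0, -396.8, 73.6]
eef_rot: [0.159, 3.137, -0.0]
contact_force: [0.4, -0.7, -1.4]
gripper_width: 0.248
finger_force: 45.0
```

Emit:
jog_arm --motion '[{"offset": [0, 0, -0.03], "rot": [0, 0, 0], "grip": 15}, {"offset": [0, 0, 0], "rot": [0, 0, 0], "grip": 15}, {"offset": [0, 0, 0], "rot": [0, 0, 0], "grip": 15}, {"offset": [0, 0, 0], "rot": [0, 0, 0], "grip": 15}, {"offset": [0, 0, 0], "rot": [0, 0, 0], "grip": 15}]'

```text
time: 15.87
eef_pos: [445.1, -396.8, 73.5]
eef_rot: [0.159, 3.137, -0.001]
contact_force: [0.9, 0.4, 5.7]
gripper_width: 0.247
finger_force: 45.0
```

Emit:
jog_arm --motion '[{"offset": [0, 0, 0], "rot": [0, 0, 0], "grip": 80}, {"offset": [0, 0, 0], "rot": [0, 0, 0], "grip": 80}, {"offset": [0, 0, 0], "rot": [0, 0, 0], "grip": 80}, {"offset": [0, 0, 0], "rot": [0, 0, 0], "grip": 80}, {"offset": [0, 0, 0], "rot": [0, 0, 0], "grip": 80}]'

```text
time: 16.28
eef_pos: [444.8, -396.5, 72.4]
eef_rot: [-0.16, -3.137, -0.0]
contact_force: [0.5, 1.1, -0.2]
gripper_width: 0.542
finger_force: 0.0
```

Emit:
jog_arm --motion '[{"offset": [0, 0, 0], "rot": [0, 0, 0], "grip": 80}, {"offset": [0, 0, 0], "rot": [0, 0, 0], "grip": 80}, {"offset": [0, 0, 0], "rot": [0, 0, 0], "grip": 80}, {"offset": [0, 0, 0], "rot": [0, 0, 0], "grip": 80}, {"offset": [0, 0, 0], "rot": [0, 0, 0], "grip": 80}]'

```text
time: 16.7
eef_pos: [444.9, -396.6, 72.6]
eef_rot: [-0.16, -3.138, 0.0]
contact_force: [0.2, 0.3, -0.7]
gripper_width: 0.889
finger_force: 0.0
```

Emit:
jog_arm --motion '[{"offset": [0, 0, 0.4], "rot": [0, 0, 0], "grip": 80}, {"offset": [0, 0, 0.8], "rot": [0, 0, 0], "grip": 80}, {"offset": [0, 0, 1], "rot": [0, 0, 0], "grip": 80}, {"offset": [0, 0, 1], "rot": [0, 0, 0], "grip": 80}, {"offset": [0, 0, 1], "rot": [0, 0, 0], "grip": 80}]'

```text
time: 17.12
eef_pos: [444.7, -396.4, 200.7]
eef_rot: [0.16, 3.138, -0.0]
contact_force: [0.3, -0.5, 0.0]
gripper_width: 0.918
finger_force: 0.0
```

Emit:
jog_arm --motion '[{"offset": [0.16, 1, 1], "rot": [0, 0, 0.44], "grip": 80}, {"offset": [0.16, 1, 0.8], "rot": [0, 0, 0.44], "grip": 80}, {"offset": [0.16, 1, 0], "rot": [0, 0, 0.44], "grip": 80}, {"offset": [0.16, 1, 0], "rot": [0, 0, 0.44], "grip": 80}, {"offset": [0.16, 1, 0], "rot": [0, 0, 0.44], "grip": 80}]'

```text
time: 17.53
eef_pos: [468.9, -246.2, 253.8]
eef_rot: [-0.205, 3.133, -0.003]
contact_force: [1.0, 0.3, -1.0]
gripper_width: 0.92
finger_force: 0.0
```

Emit:
jog_arm --motion '[{"offset": [0.16, 1, 0], "rot": [0, 0, 0], "grip": 80}, {"offset": [0.16, 1, 0], "rot": [0, 0, 0], "grip": 80}, {"offset": [0.16, 1, 0], "rot": [0, 0, 0], "grip": 80}, {"offset": [0.16, 1, 0], "rot": [0, 0, 0], "grip": 80}, {"offset": [0.16, 1, 0], "rot": [0, 0, 0], "grip": 80}]'

```text
time: 17.95
eef_pos: [492.7, -95.8, 253.0]
eef_rot: [-0.202, 3.134, -0.001]
contact_force: [0.3, 0.1, 0.1]
gripper_width: 0.92
finger_force: 0.0
```

Emit:
jog_arm --motion '[{"offset": [0.16, 1, 0], "rot": [0, 0, 0], "grip": 80}, {"offset": [0.16, 1, 0], "rot": [0, 0, 0], "grip": 80}, {"offset": [0.16, 1, 0], "rot": [0, 0, 0], "grip": 80}, {"offset": [0.16, 1, 0], "rot": [0, 0, 0], "grip": 80}, {"offset": [0.16, 1, 0], "rot": [0, 0, 0], "grip": 80}]'

```text
time: 18.37
eef_pos: [516.7, 54.2, 253.0]
eef_rot: [-0.202, 3.134, -0.0]
contact_force: [-0.1, 0.0, 0.4]
gripper_width: 0.923
finger_force: 0.0
```

Emit:
jog_arm --motion '[{"offset": [0.16, 1, 0], "rot": [0, 0, 0], "grip": 80}, {"offset": [0.16, 1, 0], "rot": [0, 0, 0], "grip": 80}, {"offset": [0.16, 1, 0], "rot": [0, 0, 0], "grip": 80}, {"offset": [0.16, 1, 0], "rot": [0, 0, 0], "grip": 80}, {"offset": [0.16, 1, 0], "rot": [0, 0, 0], "grip": 80}]'

```text
time: 18.78
eef_pos: [540.6, 204.2, 253.0]
eef_rot: [-0.202, 3.134, -0.0]
contact_force: [0.8, -0.1, 0.3]
gripper_width: 0.916
finger_force: 0.0
```

Emit:
jog_arm --motion '[{"offset": [0.16, 1, 0], "rot": [0, 0, 0], "grip": 80}, {"offset": [0.16, 1, 0], "rot": [0, 0, 0], "grip": 80}, {"offset": [0.16, 1, 0], "rot": [0, 0, 0], "grip": 80}, {"offset": [0.16, 1, 0], "rot": [0, 0, 0], "grip": 80}, {"offset": [0.16, 1, 0], "rot": [0, 0, 0], "grip": 80}]'

```text
time: 19.2
eef_pos: [564.6, 354.1, 253.0]
eef_rot: [-0.202, 3.135, 0.0]
contact_force: [0.4, 0.2, 0.1]
gripper_width: 0.922
finger_force: 0.0
```

Emit:
jog_arm --motion '[{"offset": [0.16, 0.6, 0], "rot": [0, 0, 0], "grip": 80}, {"offset": [0, 0, 0], "rot": [0, 0, 0], "grip": 80}, {"offset": [0, 0, 0], "rot": [0, 0, 0], "grip": 80}, {"offset": [0, 0, 0], "rot": [0, 0, 0], "grip": 80}, {"offset": [0, 0, 0], "rot": [0, 0, 0], "grip": 80}]'

```text
time: 19.62
eef_pos: [569.3, 369.3, 252.2]
eef_rot: [0.2, -3.135, 0.001]
contact_force: [0.3, -0.5, -0.2]
gripper_width: 0.919
finger_force: 0.0
```

Run:
```python
from h import *
st(); d=grab('wrist','w2.png'); np.save('w2.npy',d,allow_pickle=True)
d=grab('scene','s6.png')
```

```text
t 19.62 pos [569.3 369.3 252.2] R
 [[-0.992 -0.127 -0.001]
 [-0.127  0.992 -0.001]
 [ 0.001 -0.001 -1.   ]] F [ 0.3 -0.5 -0.2] g 0.9188540363090671 0.0
```

View pics/w2.png

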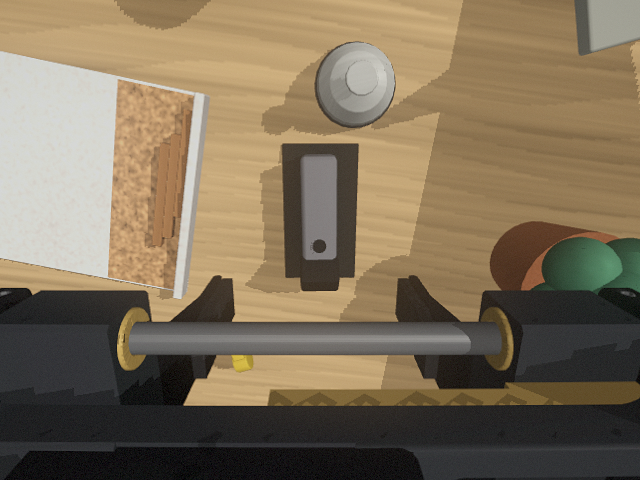

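Run:
```python
from h import *
d=np.load('w2.npy',allow_pickle=True).item()
def s(n,q,z): print(n,w(d,q,z).tolist(),w(d,q,z).mean(0))
s('barrel',[(301,154),(337,154),(337,260),(302,260)],37)
s('pad',[(282,144),(358,144),(355,277),(286,277)],3)
s('noseend',[(302,290),(339,290)],40)
s('bell',[(363,77)],64)
print(p(d,[[569.3,369.3,3]]))
s('sticks',[(182,110),(180,206),(173,242),(164,245),(155,140),(148,245)],16)
for x,y in w(d,[(182,110),(180,206),(173,242),(164,245),(155,140),(148,245)],16): print(((x-560)*.0734+(y-3)*.9973).round(1))
```

```text
barrel [[513.8, 348.9], [509.4, 383.0], [615.7, 398.6], [620.3, 362.6]] [564.8   373.275]
pad [[508.5, 327.2], [498.4, 405.4], [645.6, 426.0], [655.8, 347.0]] [577.075 376.4  ]
noseend [[652.6, 366.5], [647.6, 405.2]] [650.1  385.85]
bell [[443.1, 393.6]] [443.1 393.6]
[[314.7 206.3]]
sticks [[488.1, 227.7], [584.5, 228.2], [625.4, 221.5], [630.1, 211.8], [520.1, 201.6], [632.3, 194.5]] [580.08333333 214.21666667]
218.8
226.4
222.7
213.4
195.1
196.3
```

Emit:
jog_arm --motion '[{"offset": [0.04, 0.1, -1], "rot": [0, 0, 0], "grip": 80}, {"offset": [0, 0, -1], "rot": [0, 0, 0], "grip": 80}, {"offset": [0, 0, -1], "rot": [0, 0, 0], "grip": 80}, {"offset": [0, 0, -1], "rot": [0, 0, 0], "grip": 80}, {"offset": [0, 0, -1], "rot": [0, 0, 0], "grip": 80}]'

```text
time: 20.13
eef_pos: [571.0, 372.7, 101.2]
eef_rot: [-0.2, 3.135, 0.0]
contact_force: [0.4, -0.7, -0.5]
gripper_width: 0.923
finger_force: 0.0
```

Emit:
jog_arm --motion '[{"offset": [0, 0, 0], "rot": [0, 0, 0], "grip": 80}, {"offset": [0, 0, -0.6], "rot": [0, 0, 0], "grip": 80}, {"offset": [0, 0, -0.6], "rot": [0, 0, 0], "grip": 80}, {"offset": [0, 0, -0.6], "rot": [0, 0, 0], "grip": 80}, {"offset": [0, 0, 0], "rot": [0, 0, 0], "grip": 80}]'

```text
time: 20.55
eef_pos: [569.5, 372.3, 46.2]
eef_rot: [0.2, -3.131, 0.003]
contact_force: [-0.8, -0.4, -0.5]
gripper_width: 0.919
finger_force: 0.0
```

Run:
```python
from h import *
st(); d=grab('scene','s7.png')
a=cv2.imread('pics/s7.png'); cv2.imwrite('pics/s7c.png',cv2.resize(a[220:380,400:600],None,fx=4,fy=3.75,interpolation=cv2.INTER_CUBIC))
```

```text
t 20.55 pos [569.5 372.3  46.2] R
 [[-0.992 -0.128 -0.004]
 [-0.127  0.992 -0.002]
 [ 0.005 -0.001 -1.   ]] F [-0.8 -0.4 -0.5] g 0.9186682421288349 0.0
```

View pics/s7c.png

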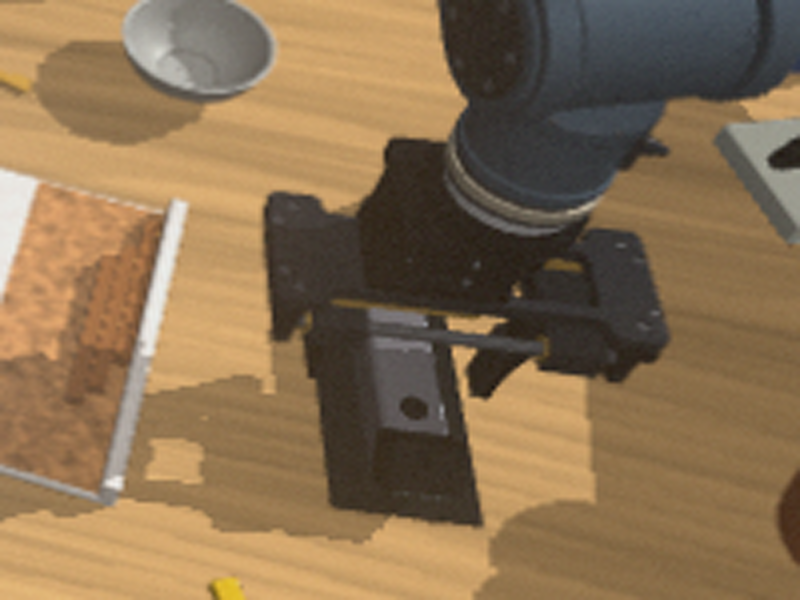

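Emit:
jog_arm --motion '[{"offset": [0.03, 0, -0.25], "rot": [0, 0, 0], "grip": 80}, {"offset": [0, 0, -0.18], "rot": [0, 0, 0], "grip": 80}, {"offset": [0, 0, 0], "rot": [0, 0, 0], "grip": 80}, {"offset": [0, 0, 0], "rot": [0, 0, 0], "grip": 60}, {"offset": [0, 0, 0], "rot": [0, 0, 0], "grip": 60}]'

```text
time: 21.02
eef_pos: [572.0, 373.8, 35.7]
eef_rot: [-0.202, 3.134, 0.001]
contact_force: [1.0, 0.0, 0.0]
gripper_width: 0.839
finger_force: 0.0
```

Emit:
jog_arm --motion '[{"offset": [0, 0, 0], "rot": [0, 0, 0], "grip": 28}, {"offset": [0, 0, 0], "rot": [0, 0, 0], "grip": 28}, {"offset": [0, 0, 0], "rot": [0, 0, 0], "grip": 28}, {"offset": [0, 0, 0], "rot": [0, 0, 0], "grip": 28}, {"offset": [0, 0, 0], "rot": [0, 0, 0], "grip": 28}]' --force 40

```text
time: 21.43
eef_pos: [571.7, 373.7, 35.1]
eef_rot: [-0.202, 3.135, 0.0]
contact_force: [-0.1, 0.5, 0.1]
gripper_width: 0.475
finger_force: 0.0
```

Emit:
jog_arm --motion '[{"offset": [0, 0, 0], "rot": [0, 0, 0], "grip": 28}, {"offset": [0, 0, 0], "rot": [0, 0, 0], "grip": 28}, {"offset": [0, 0, 0], "rot": [0, 0, 0], "grip": 28}, {"offset": [0, 0, 0], "rot": [0, 0, 0], "grip": 28}, {"offset": [0, 0, 0], "rot": [0, 0, 0], "grip": 28}]' --force 40

```text
time: 21.85
eef_pos: [571.7, 373.6, 35.0]
eef_rot: [0.202, -3.135, 0.0]
contact_force: [-0.1, 0.4, -0.6]
gripper_width: 0.41
finger_force: 40.0
```

Run:
```python
from h import *
st()
```

```text
t 21.85 pos [571.7 373.6  35. ] R
 [[-0.992 -0.128 -0.   ]
 [-0.128  0.992 -0.   ]
 [ 0.    -0.    -1.   ]] F [-0.1  0.4 -0.6] g 0.40960642974579126 40.0
```

Run:
```python
from h import *
d=grab('scene')
q=[(220+u/3,190+v/3) for u,v in [(207,405),(269,424),(240,497),(173,477)]]
x=w(d,q,100);print(x.tolist(),x.mean(0))
```

```text
[[756.8, -54.6], [758.9, -10.5], [814.0, -13.0], [812.7, -58.6]] [785.6   -34.175]
```

Emit:
jog_arm --motion '[{"offset": [0, 0, 0.5], "rot": [0, 0, 0], "grip": 28}, {"offset": [0, 0, 1], "rot": [0, 0, 0], "grip": 28}, {"offset": [0, 0, 1], "rot": [0, 0, 0], "grip": 28}, {"offset": [0, 0, 1], "rot": [0, 0, 0], "grip": 28}, {"offset": [0, 0, 1], "rot": [0, 0, 0], "grip": 28}]'

```text
time: 22.32
eef_pos: [571.2, 373.4, 171.9]
eef_rot: [0.202, -3.135, 0.0]
contact_force: [0.3, 1.0, -1.1]
gripper_width: 0.406
finger_force: 39.9
```

Emit:
jog_arm --motion '[{"offset": [0.2, -0.8, 0.5], "rot": [0, 0, -0.4], "grip": 28}, {"offset": [0.2, -1, 0], "rot": [0, 0, -0.4], "grip": 28}, {"offset": [0.2, -1, 0], "rot": [0, 0, -0.4], "grip": 28}, {"offset": [0.2, -1, 0], "rot": [0, 0, -0.4], "grip": 28}, {"offset": [0.2, -1, 0], "rot": [0, 0, -0.4], "grip": 28}]'

```text
time: 22.73
eef_pos: [601.4, 228.4, 186.1]
eef_rot: [0.129, 3.139, 0.0]
contact_force: [0.6, 0.7, -1.8]
gripper_width: 0.412
finger_force: 39.9
```

Emit:
jog_arm --motion '[{"offset": [0.2, -1, 0], "rot": [0, 0, 0], "grip": 28}, {"offset": [0.2, -1, 0], "rot": [0, 0, 0], "grip": 28}, {"offset": [0.2, -1, 0], "rot": [0, 0, 0], "grip": 28}, {"offset": [0.2, -1, 0], "rot": [0, 0, 0], "grip": 28}, {"offset": [0.2, -1, 0], "rot": [0, 0, 0], "grip": 28}]'

```text
time: 23.15
eef_pos: [631.5, 78.2, 185.9]
eef_rot: [0.127, 3.139, 0.0]
contact_force: [-0.0, 0.7, -1.1]
gripper_width: 0.404
finger_force: 40.0
```

Emit:
jog_arm --motion '[{"offset": [0.2, -1, 0], "rot": [0, 0, 0], "grip": 28}, {"offset": [0.2, -1, 0], "rot": [0, 0, 0], "grip": 28}, {"offset": [0, -0.8, 0], "rot": [0, 0, 0], "grip": 28}, {"offset": [0, -0.5, 0], "rot": [0, 0, 0], "grip": 28}, {"offset": [0, 0, 0], "rot": [0, 0, 0], "grip": 28}]'

```text
time: 23.57
eef_pos: [643.7, -22.7, 185.5]
eef_rot: [0.132, 3.138, -0.002]
contact_force: [0.3, 0.6, -1.6]
gripper_width: 0.41
finger_force: 39.9
```

Run:
```python
from h import *
st()
for n in ('scene','top'):
    d=grab(n,n+'8.png')
d=grab('wrist','w8.png')
a=cv2.imread('pics/scene8.png'); cv2.imwrite('pics/s8c.png',cv2.resize(a[200:430,200:380],None,fx=2.6,fy=2.6,interpolation=cv2.INTER_CUBIC))
```

```text
t 23.57 pos [643.7 -22.7 185.5] R
 [[-0.996  0.084  0.   ]
 [ 0.084  0.996 -0.001]
 [-0.    -0.001 -1.   ]] F [ 0.3  0.6 -1.6] g 0.41041420672027895 39.9
```

View pics/s8c.png

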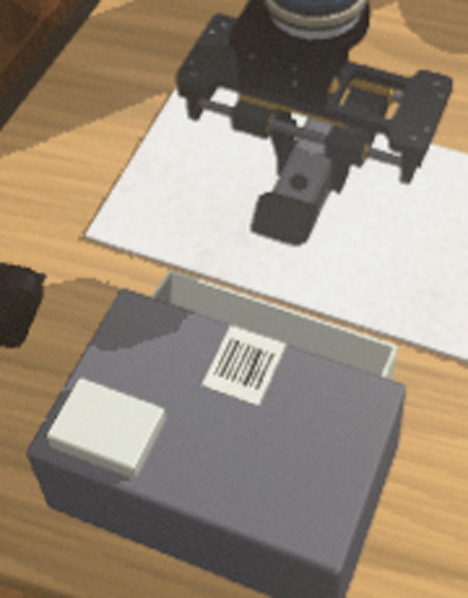

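Emit:
jog_arm --motion '[{"offset": [0, 0, -0.06], "rot": [0, 0, 0], "grip": 28}, {"offset": [0, 0, 0], "rot": [0, 0, 0], "grip": 28}, {"offset": [0, 0, 0], "rot": [0, 0, 0], "grip": 28}, {"offset": [0, 0, 0], "rot": [0, 0, 0], "grip": 28}, {"offset": [0, 0, 0], "rot": [0, 0, 0], "grip": 28}]'

```text
time: 24.13
eef_pos: [643.7, -18.7, 183.2]
eef_rot: [-0.125, -3.139, -0.0]
contact_force: [-0.5, -0.1, -1.9]
gripper_width: 0.411
finger_force: 39.9
```

Run:
```python
from h import *
s=st()
M=R.from_rotvec(s['eef_rot']).as_matrix(); y=M[:,1]; x=np.array([y[1],-y[0],0]); z=-M[:,2]
e=np.array(s['eef_pos'])+71.4*x+(19.4-32)*z; L=np.array([785.5,-35.5,100])
los=.7071*(x-z); v=L-e; print('eye',e.round(1),'dist',v@los,'miss',(v-(v@los)*los).round(1))
```

```text
t 24.13 pos [643.7 -18.7 183.2] R
 [[-0.997  0.08  -0.   ]
 [ 0.08   0.997  0.   ]
 [ 0.     0.    -1.   ]] F [-0.5 -0.1 -1.9] g 0.41080161260987896 39.9
eye [714.8 -24.4 170.6] dist 100.34662040967582 miss [-0.1 -5.5  0.4]
```

Shift y by −0.18 (5.5 mm), then hold over two seconds.

Emit:
jog_arm --motion '[{"offset": [0, -0.18, 0], "rot": [0, 0, 0], "grip": 28}, {"offset": [0, 0, 0], "rot": [0, 0, 0], "grip": 28}, {"offset": [0, 0, 0], "rot": [0, 0, 0], "grip": 28}, {"offset": [0, 0, 0], "rot": [0, 0, 0], "grip": 28}, {"offset": [0, 0, 0], "rot": [0, 0, 0], "grip": 28}]'

```text
time: 24.55
eef_pos: [643.7, -24.9, 183.2]
eef_rot: [-0.127, -3.139, -0.0]
contact_force: [-0.1, 0.6, -1.2]
gripper_width: 0.413
finger_force: 39.9
```

Emit:
jog_arm --motion '[{"offset": [0, 0, 0], "rot": [0, 0, 0], "grip": 28}, {"offset": [0, 0, 0], "rot": [0, 0, 0], "grip": 28}, {"offset": [0, 0, 0], "rot": [0, 0, 0], "grip": 28}, {"offset": [0, 0, 0], "rot": [0, 0, 0], "grip": 28}, {"offset": [0, 0, 0], "rot": [0, 0, 0], "grip": 28}]'

```text
time: 24.97
eef_pos: [643.7, -24.7, 183.2]
eef_rot: [0.126, 3.139, 0.0]
contact_force: [-0.8, -0.3, -0.5]
gripper_width: 0.411
finger_force: 39.9
```

Emit:
jog_arm --motion '[{"offset": [0, 0, 0], "rot": [0, 0, 0], "grip": 28}, {"offset": [0, 0, 0], "rot": [0, 0, 0], "grip": 28}, {"offset": [0, 0, 0], "rot": [0, 0, 0], "grip": 28}, {"offset": [0, 0, 0], "rot": [0, 0, 0], "grip": 28}, {"offset": [0, 0, 0], "rot": [0, 0, 0], "grip": 28}]'

```text
time: 25.38
eef_pos: [643.7, -24.8, 183.2]
eef_rot: [-0.127, -3.139, 0.0]
contact_force: [0.0, 0.9, -2.2]
gripper_width: 0.41
finger_force: 39.9
```

Emit:
jog_arm --motion '[{"offset": [0, 0, 0], "rot": [0, 0, 0], "grip": 28}, {"offset": [0, 0, 0], "rot": [0, 0, 0], "grip": 28}, {"offset": [0, 0, 0], "rot": [0, 0, 0], "grip": 28}, {"offset": [0, 0, 0], "rot": [0, 0, 0], "grip": 28}, {"offset": [0, 0, 0], "rot": [0, 0, 0], "grip": 28}]'

```text
time: 25.8
eef_pos: [643.7, -24.8, 183.2]
eef_rot: [0.127, 3.139, -0.0]
contact_force: [-0.1, -0.7, -2.4]
gripper_width: 0.409
finger_force: 39.9
```

Emit:
jog_arm --motion '[{"offset": [0, 0, 0], "rot": [0, 0, 0], "grip": 28}, {"offset": [0, 0, 0], "rot": [0, 0, 0], "grip": 28}, {"offset": [0, 0, 0], "rot": [0, 0, 0], "grip": 28}, {"offset": [0, 0, 0], "rot": [0, 0, 0], "grip": 28}, {"offset": [0, 0, 0], "rot": [0, 0, 0], "grip": 28}]'

```text
time: 26.22
eef_pos: [643.7, -24.8, 183.2]
eef_rot: [-0.127, -3.139, 0.0]
contact_force: [0.3, 0.0, -1.4]
gripper_width: 0.409
finger_force: 39.9
```

Emit:
jog_arm --motion '[{"offset": [0, 0, 0], "rot": [0, 0, 0], "grip": 28}, {"offset": [0, 0, 0], "rot": [0, 0, 0], "grip": 28}, {"offset": [0, 0, 0], "rot": [0, 0, 0], "grip": 28}, {"offset": [0, 0, 0], "rot": [0, 0, 0], "grip": 28}, {"offset": [0, 0, 0], "rot": [0, 0, 0], "grip": 28}]'

```text
time: 26.63
eef_pos: [643.7, -24.7, 183.2]
eef_rot: [0.127, 3.139, -0.0]
contact_force: [-0.8, -1.1, -1.6]
gripper_width: 0.411
finger_force: 39.9
```

Emit:
jog_arm --motion '[{"offset": [0, 0, 0], "rot": [0, 0, 0], "grip": 28}, {"offset": [0, 0, 0], "rot": [0, 0, 0], "grip": 28}, {"offset": [0, 0, 0], "rot": [0, 0, 0], "grip": 28}, {"offset": [0, 0, 0], "rot": [0, 0, 0], "grip": 28}, {"offset": [0, 0, 0], "rot": [0, 0, 0], "grip": 28}]'

```text
time: 27.05
eef_pos: [643.7, -24.7, 183.2]
eef_rot: [-0.127, -3.139, -0.0]
contact_force: [-0.0, -0.3, -2.5]
gripper_width: 0.412
finger_force: 39.9
```

Run:
```python
from h import *
s=st()
M=R.from_rotvec(s['eef_rot']).as_matrix(); y=M[:,1]; x=np.array([y[1],-y[0],0]); z=-M[:,2]
e=np.array(s['eef_pos'])+71.4*x+(19.4-32)*z; L=np.array([785.5,-35.5,100])
los=.7071*(x-z); v=L-e; print('eye',e.round(1),'dist',v@los,'miss',(v-(v@los)*los).round(1))
# check grasp & row
d=grab('wrist'); cv2.imwrite('pics/w9.png',d['pixels'][:,:,::-1])
```

```text
t 27.05 pos [643.7 -24.7 183.2] R
 [[-0.997  0.081 -0.   ]
 [ 0.081  0.997  0.   ]
 [ 0.     0.    -1.   ]] F [-0.  -0.3 -2.5] g 0.4124830767948136 39.9
eye [714.8 -30.5 170.6] dist 100.01775578452427 miss [0.2 0.7 0.1]
```

View pics/w9.png

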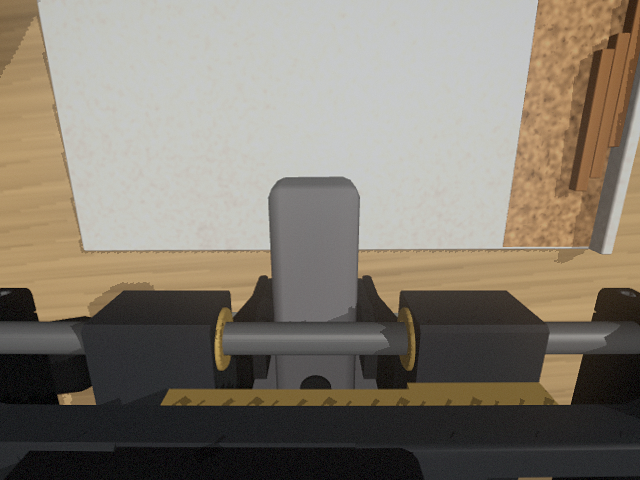

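Run:
```python
from h import *
d=grab('wrist'); q=w(d,[(315,179),(270,192),(358,192)],185.2); print(q)
for x,y in q: dx,dy=x-643.7,y+24.7; print((dx*.9967-dy*.081).round(1),(dx*.081+dy*.9967).round(1))
```

```text
[[582.2 -19.9]
 [585.7 -37.2]
 [588.4  -4. ]]
-61.7 -0.2
-56.8 -17.2
-56.8 16.2
```

Emit:
jog_arm --motion '[{"offset": [-0.2, 1, 0.2], "rot": [0, 0, 0.4], "grip": 28}, {"offset": [-0.2, 1, 0], "rot": [0, 0, 0.4], "grip": 28}, {"offset": [-0.2, 1, 0], "rot": [0, 0, 0.4], "grip": 28}, {"offset": [-0.2, 1, 0], "rot": [0, 0, 0.4], "grip": 28}, {"offset": [-0.2, 1, 0], "rot": [0, 0, 0.4], "grip": 28}]'

```text
time: 27.57
eef_pos: [613.4, 126.4, 189.3]
eef_rot: [-0.205, 3.135, 0.0]
contact_force: [-0.7, 0.5, -1.6]
gripper_width: 0.412
finger_force: 39.9
```

Emit:
jog_arm --motion '[{"offset": [-0.2, 1, 0], "rot": [0, 0, 0], "grip": 28}, {"offset": [-0.2, 1, 0], "rot": [0, 0, 0], "grip": 28}, {"offset": [-0.2, 1, 0], "rot": [0, 0, 0], "grip": 28}, {"offset": [-0.2, 1, 0], "rot": [0, 0, 0], "grip": 28}, {"offset": [-0.2, 1, 0], "rot": [0, 0, 0], "grip": 28}]'

```text
time: 27.98
eef_pos: [583.3, 276.7, 189.3]
eef_rot: [-0.202, 3.135, 0.0]
contact_force: [-0.3, -0.2, -2.2]
gripper_width: 0.412
finger_force: 39.9
```

Emit:
jog_arm --motion '[{"offset": [-0.28, 1, 0], "rot": [0, 0, 0], "grip": 28}, {"offset": [0, 1, 0], "rot": [0, 0, 0], "grip": 28}, {"offset": [0, 0.8, 0], "rot": [0, 0, 0], "grip": 28}, {"offset": [0, 0.52, 0], "rot": [0, 0, 0], "grip": 28}, {"offset": [0, 0, 0], "rot": [0, 0, 0], "grip": 28}]'

```text
time: 28.4
eef_pos: [574.9, 378.3, 189.2]
eef_rot: [-0.207, 3.134, 0.003]
contact_force: [0.2, 0.2, -1.6]
gripper_width: 0.411
finger_force: 40.0
```

Emit:
jog_arm --motion '[{"offset": [0, 0, -1], "rot": [0, 0, 0], "grip": 28}, {"offset": [0, 0, -1], "rot": [0, 0, 0], "grip": 28}, {"offset": [0, 0, -1], "rot": [0, 0, 0], "grip": 28}, {"offset": [0, 0, -0.6], "rot": [0, 0, 0], "grip": 28}, {"offset": [0, 0, 0], "rot": [0, 0, 0], "grip": 28}]'

```text
time: 28.82
eef_pos: [572.2, 371.9, 76.0]
eef_rot: [0.2, -3.125, 0.007]
contact_force: [-0.0, -0.5, -1.9]
gripper_width: 0.412
finger_force: 39.9
```

Emit:
jog_arm --motion '[{"offset": [0, 0, 0], "rot": [0, 0, 0], "grip": 28}, {"offset": [0, 0, 0], "rot": [0, 0, 0], "grip": 28}, {"offset": [0, 0, 0], "rot": [0, 0, 0], "grip": 28}, {"offset": [0, 0, 0], "rot": [0, 0, 0], "grip": 28}, {"offset": [0, 0, 0], "rot": [0, 0, 0], "grip": 28}]'

```text
time: 29.23
eef_pos: [576.2, 375.1, 82.9]
eef_rot: [-0.202, 3.132, 0.001]
contact_force: [-0.1, -0.6, -2.0]
gripper_width: 0.411
finger_force: 39.9
```

Run:
```python
from h import *
s=st(); print((np.array([575.4,375,35])-s['eef_pos'])/30)
```

```text
t 29.23 pos [576.2 375.1  82.9] R
 [[-0.992 -0.128  0.003]
 [-0.128  0.992  0.001]
 [-0.003  0.001 -1.   ]] F [-0.1 -0.6 -2. ] g 0.41099708893432213 39.9
[-0.02574355 -0.0048966  -1.59789973]
```

Emit:
jog_arm --motion '[{"offset": [0, 0, -0.4], "rot": [0, 0, 0], "grip": 28}, {"offset": [0, 0, -0.4], "rot": [0, 0, 0], "grip": 28}, {"offset": [0, 0, -0.4], "rot": [0, 0, 0], "grip": 28}, {"offset": [0, 0, -0.22], "rot": [0, 0, 0], "grip": 28}, {"offset": [0, 0, 0], "rot": [0, 0, 0], "grip": 28}]'

```text
time: 29.65
eef_pos: [574.1, 374.3, 36.0]
eef_rot: [0.202, -3.131, 0.002]
contact_force: [0.2, -0.7, -1.2]
gripper_width: 0.41
finger_force: 40.0
```

Emit:
jog_arm --motion '[{"offset": [0, 0, -0.05], "rot": [0, 0, 0], "grip": 28}, {"offset": [0, 0, 0], "rot": [0, 0, 0], "grip": 28}, {"offset": [0, 0, 0], "rot": [0, 0, 0], "grip": 28}, {"offset": [0, 0, 0], "rot": [0, 0, 0], "grip": 28}, {"offset": [0, 0, 0], "rot": [0, 0, 0], "grip": 28}]'

```text
time: 30.07
eef_pos: [575.5, 375.0, 37.5]
eef_rot: [-0.202, 3.134, 0.0]
contact_force: [0.1, -0.5, -1.1]
gripper_width: 0.408
finger_force: 40.0
```

Emit:
jog_arm --motion '[{"offset": [0, 0, -0.03], "rot": [0, 0, 0], "grip": 28}, {"offset": [0, 0, 0], "rot": [0, 0, 0], "grip": 28}, {"offset": [0, 0, 0], "rot": [0, 0, 0], "grip": 28}, {"offset": [0, 0, 0], "rot": [0, 0, 0], "grip": 28}, {"offset": [0, 0, 0], "rot": [0, 0, 0], "grip": 28}]'

```text
time: 30.48
eef_pos: [575.3, 374.9, 36.3]
eef_rot: [-0.202, 3.135, 0.0]
contact_force: [-0.1, -0.8, -1.6]
gripper_width: 0.408
finger_force: 40.0
```

Emit:
jog_arm --motion '[{"offset": [0, 0, -0.03], "rot": [0, 0, 0], "grip": 28}, {"offset": [0, 0, 0], "rot": [0, 0, 0], "grip": 28}, {"offset": [0, 0, 0], "rot": [0, 0, 0], "grip": 28}, {"offset": [0, 0, 0], "rot": [0, 0, 0], "grip": 28}, {"offset": [0, 0, 0], "rot": [0, 0, 0], "grip": 28}]'

```text
time: 30.9
eef_pos: [575.3, 374.9, 35.3]
eef_rot: [0.202, -3.135, 0.0]
contact_force: [0.8, 0.4, -1.8]
gripper_width: 0.411
finger_force: 40.0
```

Emit:
jog_arm --motion '[{"offset": [0, 0, -0.02], "rot": [0, 0, 0], "grip": 28}, {"offset": [0, 0, 0], "rot": [0, 0, 0], "grip": 28}, {"offset": [0, 0, 0], "rot": [0, 0, 0], "grip": 28}, {"offset": [0, 0, 0], "rot": [0, 0, 0], "grip": 28}, {"offset": [0, 0, 0], "rot": [0, 0, 0], "grip": 28}]'

```text
time: 31.32
eef_pos: [575.4, 374.9, 35.0]
eef_rot: [-0.202, 3.135, 0.0]
contact_force: [-0.9, -0.6, 1.0]
gripper_width: 0.412
finger_force: 40.0
```

Emit:
jog_arm --motion '[{"offset": [0, 0, 0], "rot": [0, 0, 0], "grip": 80}, {"offset": [0, 0, 0], "rot": [0, 0, 0], "grip": 80}, {"offset": [0, 0, 0], "rot": [0, 0, 0], "grip": 80}, {"offset": [0, 0, 0], "rot": [0, 0, 0], "grip": 80}, {"offset": [0, 0, 0], "rot": [0, 0, 0], "grip": 80}]'

```text
time: 31.73
eef_pos: [575.3, 374.9, 34.7]
eef_rot: [-0.202, 3.135, 0.0]
contact_force: [0.6, -0.1, -0.4]
gripper_width: 0.702
finger_force: 0.0
```

Emit:
jog_arm --motion '[{"offset": [0, 0, 0], "rot": [0, 0, 0], "grip": 80}, {"offset": [0, 0, 0.3], "rot": [0, 0, 0], "grip": 80}, {"offset": [0, 0, 0.7], "rot": [0, 0, 0], "grip": 80}, {"offset": [0, 0, 1], "rot": [0, 0, 0], "grip": 80}, {"offset": [0, 0, 1], "rot": [0, 0, 0], "grip": 80}]'

```text
time: 32.15
eef_pos: [574.6, 374.5, 125.3]
eef_rot: [0.202, -3.133, 0.001]
contact_force: [0.9, 0.1, 0.8]
gripper_width: 0.915
finger_force: 0.0
```

Emit:
jog_arm --motion '[{"offset": [0, 0, 1], "rot": [0, 0, 0], "grip": 0}, {"offset": [-0.9, 0.1, 0], "rot": [0, 0, 0], "grip": 0}, {"offset": [-0.9, 0.1, 0], "rot": [0, 0, 0], "grip": 0}, {"offset": [-0.9, 0.1, 0], "rot": [0, 0, 0], "grip": 0}, {"offset": [-0.9, 0.1, 0], "rot": [0, 0, 0], "grip": 0}]' --force 10

```text
time: 32.57
eef_pos: [466.4, 386.8, 155.9]
eef_rot: [-0.201, 3.134, 0.001]
contact_force: [-0.2, 0.5, -0.2]
gripper_width: 0.625
finger_force: 0.0
```

Emit:
jog_arm --motion '[{"offset": [-0.83, 0.15, 0], "rot": [0, 0, 0], "grip": 0}, {"offset": [0, 0, 0], "rot": [0, 0, 0], "grip": 0}, {"offset": [0, 0, 0], "rot": [0, 0, 0], "grip": 0}, {"offset": [0, 0, 0], "rot": [0, 0, 0], "grip": 0}, {"offset": [0, 0, 0], "rot": [0, 0, 0], "grip": 0}]'

```text
time: 32.98
eef_pos: [444.0, 391.6, 155.3]
eef_rot: [-0.201, 3.133, 0.001]
contact_force: [0.6, -0.3, -0.6]
gripper_width: 0.245
finger_force: 0.0
```

Emit:
jog_arm --motion '[{"offset": [0, 0, 0], "rot": [0, 0, 0], "grip": 0}, {"offset": [0, 0, 0], "rot": [0, 0, 0], "grip": 0}, {"offset": [0, 0, 0], "rot": [0, 0, 0], "grip": 0}, {"offset": [0, 0, 0], "rot": [0, 0, 0], "grip": 0}, {"offset": [0, 0, 0], "rot": [0, 0, 0], "grip": 0}]'

```text
time: 33.4
eef_pos: [442.6, 391.2, 154.6]
eef_rot: [0.202, -3.135, 0.0]
contact_force: [1.1, 1.1, 0.8]
gripper_width: 0.009
finger_force: 0.0
```

Run:
```python
from h import *
s=st(); print((np.array([442.5,391.5,93])-s['eef_pos'])/30)
```

```text
t 33.4 pos [442.6 391.2 154.6] R
 [[-0.992 -0.128 -0.   ]
 [-0.128  0.992 -0.   ]
 [ 0.    -0.    -1.   ]] F [1.1 1.1 0.8] g 0.009158625542753061 0.0
[-0.00395924  0.00999878 -2.05358169]
```

Emit:
jog_arm --motion '[{"offset": [0, 0, -0.8], "rot": [0, 0, 0], "grip": 0}, {"offset": [0, 0, -0.7], "rot": [0, 0, 0], "grip": 0}, {"offset": [0, 0, -0.4], "rot": [0, 0, 0], "grip": 0}, {"offset": [0, 0, 0], "rot": [0, 0, 0], "grip": 0}, {"offset": [0, 0, 0], "rot": [0, 0, 0], "grip": 0}]'

```text
time: 33.82
eef_pos: [442.1, 391.2, 97.2]
eef_rot: [0.202, -3.134, 0.001]
contact_force: [0.4, 0.0, 1.0]
gripper_width: 0.009
finger_force: 0.0
```

Emit:
jog_arm --motion '[{"offset": [0, 0, -0.15], "rot": [0, 0, 0], "grip": 0}, {"offset": [0, 0, -0.1], "rot": [0, 0, 0], "grip": 0}, {"offset": [0, 0, -0.05], "rot": [0, 0, 0], "grip": 0}, {"offset": [0, 0, 0], "rot": [0, 0, 0], "grip": 0}, {"offset": [0, 0, 0], "rot": [0, 0, 0], "grip": 0}]'

```text
time: 34.23
eef_pos: [442.8, 391.6, 89.3]
eef_rot: [-0.202, 3.134, 0.001]
contact_force: [-0.1, 0.0, 0.8]
gripper_width: 0.005
finger_force: 0.7
```

Emit:
jog_arm --motion '[{"offset": [0, 0, 0], "rot": [0, 0, 0], "grip": 0}, {"offset": [0, 0, 0], "rot": [0, 0, 0], "grip": 0}, {"offset": [0, 0, 0], "rot": [0, 0, 0], "grip": 0}, {"offset": [0, 0, 0], "rot": [0, 0, 0], "grip": 0}, {"offset": [0, 0, 0], "rot": [0, 0, 0], "grip": 0}]'

```text
time: 34.65
eef_pos: [442.8, 391.6, 88.9]
eef_rot: [-0.202, 3.134, 0.001]
contact_force: [1.6, 0.6, 1.8]
gripper_width: 0.007
finger_force: 0.8
```

Contact near 89; go 8 mm down, then small steps.

Emit:
jog_arm --motion '[{"offset": [0, 0, -0.1], "rot": [0, 0, 0], "grip": 0}, {"offset": [0, 0, -0.1], "rot": [0, 0, 0], "grip": 0}, {"offset": [0, 0, -0.07], "rot": [0, 0, 0], "grip": 0}, {"offset": [0, 0, 0], "rot": [0, 0, 0], "grip": 0}, {"offset": [0, 0, 0], "rot": [0, 0, 0], "grip": 0}]'

```text
time: 35.07
eef_pos: [442.8, 391.6, 80.8]
eef_rot: [-0.202, 3.134, 0.001]
contact_force: [0.8, 0.7, 5.1]
gripper_width: 0.009
finger_force: 2.4
```

Emit:
jog_arm --motion '[{"offset": [0, 0, -0.05], "rot": [0, 0, 0], "grip": 0}, {"offset": [0, 0, 0], "rot": [0, 0, 0], "grip": 0}, {"offset": [0, 0, 0], "rot": [0, 0, 0], "grip": 0}, {"offset": [0, 0, 0], "rot": [0, 0, 0], "grip": 0}, {"offset": [0, 0, 0], "rot": [0, 0, 0], "grip": 0}]'

```text
time: 35.48
eef_pos: [442.8, 391.6, 79.6]
eef_rot: [-0.202, 3.134, 0.001]
contact_force: [1.4, 0.9, 5.2]
gripper_width: 0.003
finger_force: 2.7
```

Emit:
jog_arm --motion '[{"offset": [0, 0, -0.03], "rot": [0, 0, 0], "grip": 0}, {"offset": [0, 0, 0], "rot": [0, 0, 0], "grip": 0}, {"offset": [0, 0, 0], "rot": [0, 0, 0], "grip": 0}, {"offset": [0, 0, 0], "rot": [0, 0, 0], "grip": 0}, {"offset": [0, 0, 0], "rot": [0, 0, 0], "grip": 0}]'

```text
time: 35.9
eef_pos: [442.8, 391.6, 79.4]
eef_rot: [-0.202, 3.134, 0.001]
contact_force: [-0.1, 0.1, 9.7]
gripper_width: 0.004
finger_force: 4.8
```

Emit:
jog_arm --motion '[{"offset": [0, 0, -0.02], "rot": [0, 0, 0], "grip": 0}, {"offset": [0, 0, 0], "rot": [0, 0, 0], "grip": 0}, {"offset": [0, 0, 0], "rot": [0, 0, 0], "grip": 0}, {"offset": [0, 0, 0], "rot": [0, 0, 0], "grip": 0}, {"offset": [0, 0, 0], "rot": [0, 0, 0], "grip": 0}]'

```text
time: 36.32
eef_pos: [442.8, 391.6, 79.3]
eef_rot: [-0.202, 3.134, 0.001]
contact_force: [-1.5, 0.2, 11.8]
gripper_width: 0.008
finger_force: 6.4
```

Emit:
jog_arm --motion '[{"offset": [0, 0, 0.3], "rot": [0, 0, 0], "grip": 0}, {"offset": [0, 0, 0.7], "rot": [0, 0, 0], "grip": 0}, {"offset": [0, 0, 1], "rot": [0, 0, 0], "grip": 0}, {"offset": [0, 0, 1], "rot": [0, 0, 0], "grip": 0}, {"offset": [0, 0, 1], "rot": [0, 0, 0], "grip": 0}]'

```text
time: 36.73
eef_pos: [440.9, 390.4, 197.7]
eef_rot: [0.202, -3.131, 0.004]
contact_force: [0.9, 0.1, -0.1]
gripper_width: 0.006
finger_force: 0.0
```

Emit:
jog_arm --motion '[{"offset": [-0.8, 1, 1], "rot": [0, 0, 0], "grip": 0}, {"offset": [-0.8, 1, 0.5], "rot": [0, 0, 0], "grip": 0}, {"offset": [-0.8, 1, 0], "rot": [0, 0, 0], "grip": 0}, {"offset": [-0.8, 1, 0], "rot": [0, 0, 0], "grip": 0}, {"offset": [-0.8, 1, 0], "rot": [0, 0, 0], "grip": 0}]'

```text
time: 37.15
eef_pos: [324.0, 537.1, 238.0]
eef_rot: [0.201, -3.133, 0.003]
contact_force: [0.9, 0.2, 0.8]
gripper_width: 0.013
finger_force: 0.0
```

Emit:
jog_arm --motion '[{"offset": [-0.5, 0.8, 0], "rot": [0, 0, 0], "grip": 0}, {"offset": [0, 0, 0], "rot": [0, 0, 0], "grip": 0}, {"offset": [0, 0, 0], "rot": [0, 0, 0], "grip": 0}, {"offset": [0, 0, 0], "rot": [0, 0, 0], "grip": 0}, {"offset": [0, 0, 0], "rot": [0, 0, 0], "grip": 0}]'

```text
time: 37.57
eef_pos: [311.3, 559.6, 237.6]
eef_rot: [0.2, -3.134, 0.003]
contact_force: [0.1, 0.4, 0.5]
gripper_width: 0.005
finger_force: 0.0
```

Run:
```python
from h import *
s=st(); d=grab('top','tf.png')
a=cv2.imread('pics/tf.png'); cv2.imwrite('pics/tfc.png',cv2.resize(a[140:340,140:470],None,fx=2.4,fy=2.4,interpolation=cv2.INTER_CUBIC))
```

```text
t 37.57 pos [311.3 559.6 237.6] R
 [[-0.992 -0.127 -0.001]
 [-0.127  0.992 -0.002]
 [ 0.001 -0.002 -1.   ]] F [0.1 0.4 0.5] g 0.004666214126741842 0.0
```

View pics/tfc.png

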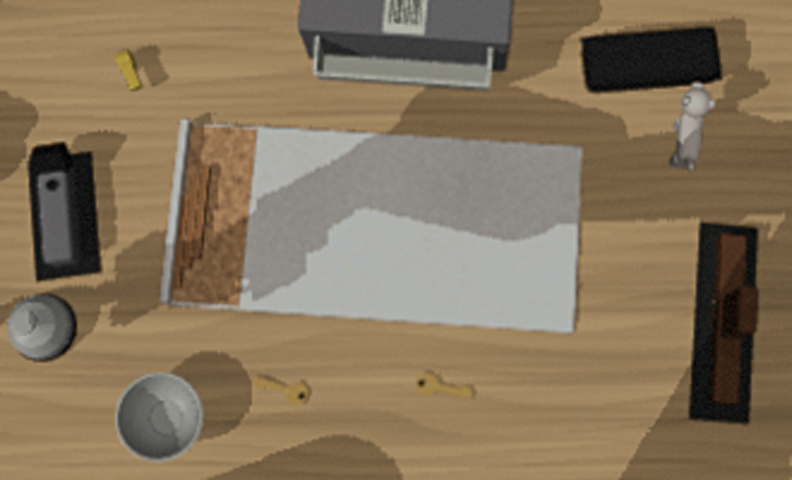

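The final picture shows the three sticks in a straight row at the ledge on the cork (crop x 175–215), the scanner on its pad at (55,215), the rake lengthwise on its pad at (728,320), and the bystanders where they were.

```bash
python3 -c "
from cell import ctrl; print(ctrl.hand_in())"
```

```text
the job is handed in; nothing more can be done
None
```

I handed the job in at about 38 s. The three sticks are raked into a row at the ledge and the rake is back on its pad. I held the scanner on the label for over two seconds and laid it back on its pad, then pressed the bell to its stop and released it. The final picture shows everything else where it was.

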